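Refit the return spring on the tablet crusher

TASK

The washed return spring of the tablet crusher lies in the slanted draining cradle. Stand it upright on the blue mat, lower end down, and let go of it; then take it again from above and thread it, same end down, over the crusher's ribbed rod, twisting it slightly whenever its bent wire end snags on the ribs, and guide it down in the gripper without forcing until it sits fully home on the round seat, then let go. Leave the bottle, the cup and the loose press arm where they are.

Things in the scene. Friction and masses are not known exactly. Their poses are not given: they have to be found in the camera images.
- spring: Rigid steel coil spring, 36.5 mm outside diameter, 70 mm long, bore 28 mm, about 55 g. Origin at its centre. Its z axis runs along the spring to the plain end; at the other end (z = -35 mm, low in the cradle) the wire is bent inward as a tang on the spring's own +x side, ending 8 mm from the axis. At the start z rises 45 degrees above level, towards the robot's side.
- cradle: Orange plastic base 130 x 70 x 8 mm, fixed, with two round rails 18 mm apart sloping up at 45 degrees towards its -x, and a 26 mm wide stop at the low end. The spring rests on the rails against the stop, its centre 62 mm above the counter over the cradle's origin (centre of the underside). Both sides of the spring are open to fingers.
- mat: Blue flat mat, 120 x 120 x 3 mm, fixed. Origin at the centre of its underside; its top is 3 mm above the counter.
- crusher: Pale green tablet crusher base, fixed, press arm taken off: a plate 137 x 80 mm, top 15 mm above the counter, from 45 mm in front (+x) to 92 mm behind (-x) the upright rod, with a low steel grinding dish (4 mm) on the -x part. Origin on the counter under the rod's axis; z up.
- seat (a point): Centre of the top of the round steel seat (42 mm diameter, 22 mm above the counter), on the axis of the upright rod; axes as the crusher's. The rod above is plus-shaped: four ribs 6 mm thick along this point's x and y, 24 mm across, up to 55 mm above the seat.
- bottle: Amber bottle, 48 mm diameter, 88 mm tall, loose; a bystander. Origin at the centre of its underside.
- cup: Small steel cup, 60 mm diameter, 55 mm tall, loose; a bystander. Origin at the centre of its underside.
- press_arm: The crusher's loose press arm lying on the counter, pale green with a black grip, about 160 mm long along its +y and up to 28 mm high; a bystander. Origin under its round head.
- rod_end (a point): Tip of the rod, 78 mm above the seat: end of a round nose 10 mm in diameter that starts at the ribs' square tops, 23 mm below. The spring's tang stands on the rib tops unless it lies in one of the four gaps between ribs (45 degrees from the crusher's x and y, about 15 degrees of play either way); in a gap it goes down to the seat.
Mind the look-alikes: they are no part of the job. Of the things that look like the crusher, take the one that is nearest to the robot's base at the start.

How it is judged:
By the outcome, as a careful person would: the job done as asked, in the order asked, and still so for the second after the job is handed in, with the robot touching nothing.
It also fails if it takes over 64 s, if anything falls off the work surface, if the arm or the gripper's body presses on something with over 40 N, if the wrist force passes 120 N, or if a joint passes its speed limit or range.

ROBOT

A 6-joint arm with a two-finger parallel gripper is mounted at the origin on the work surface. World frame = base frame: x ahead of the robot, y to its left, z up, the work surface at z = 0. Lengths are in m, angles in degrees, forces in N, time in s.
With the tool pointing down it reaches from about 0.35 to 0.875 m from the base axis. Payload 4.2 kg.
Tool frame: the origin (TCP) lies between the finger pads; the fingertips stand 17 mm ahead of it and the grasp point (between the pads) lies 2 mm behind it; z points along the fingers, y is the direction in which the jaws open and shut (so a half turn about z gives the same grasp; the last joint's range is limited). The gripper opens to 87 mm and grips with 3 to 60 N. Pads are 19 mm wide; open, the fingers measure 117 mm over their backs; the gripper's body (75 mm by 190 mm) begins 51 mm behind the grasp point.
Start: joints at [-50.042, 22.042, 0.453, 0, -68.411, -14.817], TCP at [0.266, -0.566, 0.24] pointing down, gripper open.
Joint ranges: [-179.83, 179.83], [-69.29, 118.12], [-61.27, 80.66], [-181.25, 117.63], [-171.15, -9.14], [-177.46, 177.46]. Speed limits (degrees/s): [159.86, 159.86, 180, 180, 180, 180].

INTERFACE

Orientations are given as a 3x3 rotation matrix whose columns are the frame's x, y, z axes.
In Python, from station import r gives the robot as it stands.
- The arm moves only by the shell command python3 -m creep 'ROWS'. ROWS is JSON, a list of rows, each a list of 7 numbers: the opening, from 0 (shut) to 1 (fully open), then the shift along the tool's x, y, z scaled (see below), then the turn, a rotation vector about the tool's x, y, z scaled (see below). A call has 1 to 5 rows; each row is the pose to reach, as a shift and turn from the pose measured when the call began, along the tool's axes at that moment, turning the shorter way round; what a row does not reach only later rows make up. The controller multiplies each number of a shift by 300 mm and each number of a turn by 180 degrees. A row lasts 1/12 s, in which the tool goes at most 41.7 mm and 7.16 degrees, less where a joint would pass 70% of its speed; a pose out of reach is approached as far as the arm can. A call with a number of a shift or a turn outside -1 to 1 is refused whole. A call with a gripper value outside its range is refused whole. The fingers move at their own pace and stop on an object; the grip force is fixed at half the most. Time passes only in rows, so rows that repeat a pose let the fingers close. It gives the time, the measured TCP pose, the force and the opening at its end, in the units of the state.
- r.sense(): the state, without advancing time (a new reading comes with each control period).
- r.capture(name): name is "side" or "top" or "wrist"; returns the picture (384x512x3 uint8, blue, green, red); there is no depth.
- r.camera_model(name): a dict with "mtx" (3x3 intrinsics, pixels), "R" (3x3) and "t" (3): a world point X has camera coordinates R X + t; the wrist camera has in their place "mount" (4x4, takes a point from camera to tool coordinates, whose origin is the TCP and whose axes are the flange's). Camera axes: x right, y down, z forward; pixel columns grow to the right and rows downward; lengths in m; the calibration is good to about 2 mm. A picture is of the moment at which its call begins: read the wrist's pose just before it. camera_model takes no time and is no camera call.
- r.finish_job(): hands the job in, once; it reports no verdict.
Trained networks look in the newest picture that a camera, given by its name, has taken for a name from the list of things; names that differ only in an ending like _2 or _b are one class to them, and where a whole thing is asked for, a point or a joint stands for the part that bears it (a point fixed in the world has none). Each returns a list of dicts, best first, with "score" (0 to 1); they miss things now and then, are a little off and sometimes report something else, mostly with a low value. They report only what shows in the picture. A call takes as long as a camera call. They do not tell look-alikes from the thing itself.
- r.recognise(camera, target): "rect" ([left, top, right, bottom] as shares, 0 to 1, of the picture: columns of its width, rows of its height, round what is visible of it).
- r.outline_of(camera, target): "pixels" (384x512 bool, what is visible of it) and "rect" ([left, top, right, bottom] as shares, 0 to 1, of the picture: columns of its width, rows of its height, round what is visible of it).
The state is a dict: "time_s": time; "joints": joint angles; "joint_velocities": joint speeds; "effort": joint torques, N m; "tcp_pos": TCP position; "ee_rot": TCP orientation; "wrist_force": force on the tool from outside, world axes, zero at the start; "moment": the same for the moment, N m; "gripper_width": opening from 0.0 (shut) to 1.0 (fully open).
Only numpy, scipy, OpenCV 4.12 (cv2) and the standard library are available. Lean on these libraries where they do the work, as an engineer would, in place of code of your own. Each camera call takes 0.05 s, during which the arm holds its last target.

## Working session

There is one attempt and no reset: what is moved stays moved. The work goes in short steps, Python scripts to look and compute and a shell command to move; the robot and the scene stay as the last step left them, time stands still between calls to the robot, and variables do not carry over. Pictures are saved under pics/ and viewed, and the job is handed in when it is done.

```bash
ls; mkdir -p pics; python3 - <<'E'
from station import r
import cv2
s=r.sense();print(s)
for c in ["side","top","wrist"]:
    cv2.imwrite(f"pics/{c}0.png",r.capture(c)); m=r.camera_model(c);print(c,m)
E
```

```text
pics
{'time_s': 0.0, 'joints': array([-5.00413084e+01,  2.20900263e+01,  3.79109269e-01, -3.10869068e-02,
       -6.84101077e+01, -1.48174586e+01]), 'joint_velocities': array([-0.02319574,  0.01085385,  0.00822955, -0.01816707,  0.00777939,
       -0.09239559]), 'effort': array([-3.11727399e-04, -3.90665781e+01,  1.87403476e+01,  4.21981484e+00,
        1.09933061e-02, -1.88323520e-04]), 'tcp_pos': array([ 0.26532397, -0.56525527,  0.23845729]), 'ee_rot': array([[-9.05348290e-01, -4.24668734e-01, -9.69840739e-04],
       [-4.24669838e-01,  9.05346206e-01,  1.94304743e-03],
       [ 5.28901439e-05,  2.17099677e-03, -9.99997642e-01]]), 'wrist_force': array([-0.00280006,  0.65441633, -0.99136312]), 'moment': array([ 0.02166344, -0.0192306 , -0.00923471]), 'gripper_width': 0.9993475039261631}
side {'mtx': array([[472.45368893,   0.        , 259.02264711],
       [  0.        , 472.45368893, 191.0677258 ],
       [  0.        ,   0.        ,   1.        ]]), 'R': array([[-0.89854767,  0.43868112, -0.01307502],
       [ 0.25255336,  0.49247931, -0.8328751 ],
       [-0.35892741, -0.7516801
[... 259 characters left out ...]
9412, -0.99992194,  0.01196682],
       [-0.99514758, -0.00475314, -0.09827874],
       [ 0.09832795, -0.01155553, -0.99508697]]), 't': array([0.17065184, 0.59500058, 1.31772766])}
wrist {'mtx': array([[286.97869601,   0.        , 255.34437812],
       [  0.        , 286.97869601, 188.32193301],
       [  0.        ,   0.        ,   1.        ]]), 'mount': array([[ 8.41589409e-04, -9.68386247e-01, -2.49454140e-01,
         6.66686062e-02],
       [ 9.99999507e-01,  9.46619022e-04, -3.01072771e-04,
         3.38476244e-04],
       [ 5.27692765e-04, -2.49453764e-01,  9.68386566e-01,
        -1.44625697e-01],
       [ 0.00000000e+00,  0.00000000e+00,  0.00000000e+00,
         1.00000000e+00]])}
```

View pics/top0.png

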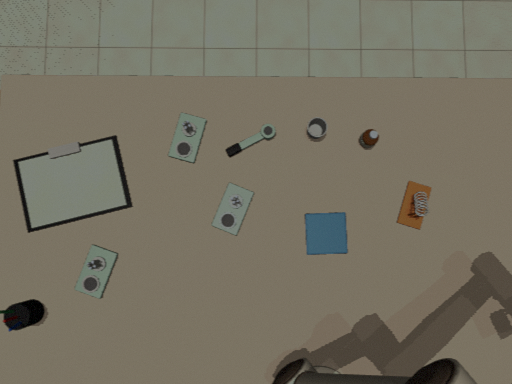

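View pics/side0.png

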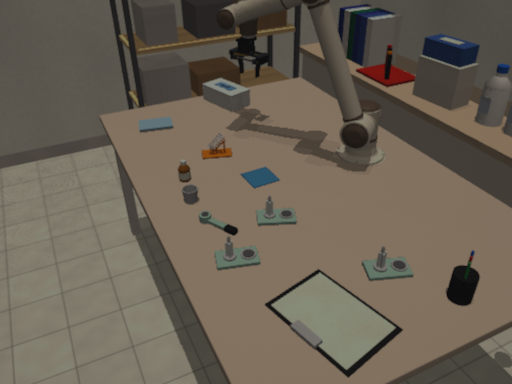

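View pics/wrist0.png

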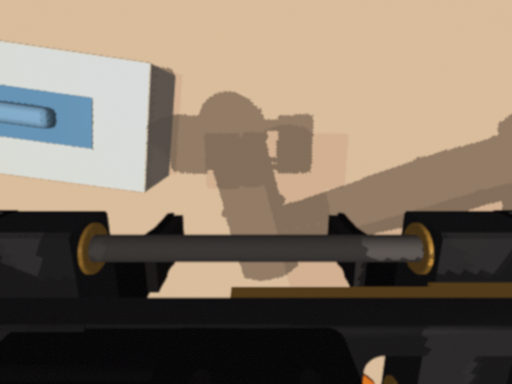

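The top view shows three crushers, at about (188,137), (233,209) and (97,271). The cradle with the spring is at (414,205), the mat at (326,233), the press arm at (252,140), the cup at (317,128) and the bottle at (370,138). Next I measure all of them.

```bash
cat > h.py <<'E'
from station import r
import numpy as np, cv2
def cam(c):
    m=r.camera_model(c); K=np.array(m["mtx"])
    if c=="wrist":
        s=r.sense(); T=np.eye(4);T[:3,:3]=s["ee_rot"];T[:3,3]=s["tcp_pos"]
        M=np.linalg.inv(T@np.array(m["mount"]));return K,M[:3,:3],M[:3,3]
    return K,np.array(m["R"]),np.array(m["t"])
def proj(c,X,P=None):
    K,R,t=P or cam(c);X=np.atleast_2d(X);p=(X@R.T+t)@K.T;return p[:,:2]/p[:,2:]
def ray(c,uv,z,P=None):
    K,R,t=P or cam(c);uv=np.atleast_2d(np.array(uv,float));d=np.c_[uv,np.ones(len(uv))]@np.linalg.inv(K).T@R
    o=-R.T@t;return o+d*((z-o[2])/d[:,2])[:,None]
E
python3 - <<'E'
from h import *
r.capture("top");r.capture("side")
for n,z in [("crusher",.015),("cradle",.008),("mat",.003),("spring",.06)]:
  for c in ["top","side"]:
    for d in r.outline_of(c,n)[:4]:
        m=d["pixels"].astype(np.uint8);p=np.argwhere(m)[:,::-1]
        if len(p)<10: continue
        q=cv2.minAreaRect(p.astype(np.float32));b=cv2.boxPoints(q)
        W=ray(c,b,z)
        print(n,c,round(d["score"],2),q[0],"ctr",ray(c,[q[0]],z)[0].round(4),"corners",W[:,:2].round(3).tolist())
print(r.sense()["time_s"])
E
```

```text
crusher top 0.94 (232.3504638671875, 208.14337158203125) ctr [0.5466 0.2473 0.015 ] corners [[0.496, 0.314], [0.63, 0.261], [0.597, 0.18], [0.464, 0.234]]
crusher top 0.86 (186.7278594970703, 137.32449340820312) ctr [0.7551 0.3836 0.015 ] corners [[0.7, 0.441], [0.834, 0.405], [0.811, 0.326], [0.677, 0.363]]
crusher top 0.68 (95.39431762695312, 271.0747375488281) ctr [0.3646 0.6372 0.015 ] corners [[0.313, 0.699], [0.446, 0.653], [0.417, 0.574], [0.284, 0.621]]
crusher side 0.82 (275.59100341796875, 212.29644775390625) ctr [0.5381 0.233  0.015 ] corners [[0.574, 0.143], [0.439, 0.188], [0.504, 0.318], [0.63, 0.275]]
crusher side 0.63 (236.29733276367188, 251.6443634033203) ctr [0.7497 0.365  0.015 ] corners [[0.793, 0.27], [0.654, 0.311], [0.709, 0.453], [0.837, 0.414]]
crusher side 0.57 (387.1040954589844, 263.9092712402344) ctr [0.3569 0.6285 0.015 ] corners [[0.39, 0.544], [0.24, 0.595], [0.326, 0.707], [0.464, 0.659]]
cradle top 0.97 (413.3207702636719, 204.87734985351562) ctr [ 0.5589 -0.284   0.008 ] corners [[0.506, -0.231], [0.632, -0.27], [0.613, -0.338], [0.487, -0.298]]
cradle side 0.56 (216.65187072753906, 150.04095458984375) ctr [ 0.5491 -0.3089  0.008 ] corners [[0.591, -0.399], [0.456, -0.368], [0.509, -0.223], [0.635, -0.254]]
mat top 0.81 (325.2997131347656, 233.19476318359375) ctr [ 0.4751 -0.0247  0.003 ] corners [[0.533, 0.038], [0.54, -0.082], [0.418, -0.087], [0.411, 0.032]]
mat side 0.58 (260.0754699707031, 177.26412963867188) ctr [ 0.4747 -0.0226  0.003 ] corners [[0.529, -0.085], [0.377, -0.091], [0.422, 0.038], [0.565, 0.04]]
spring top 0.48 (420.0, 203.5) ctr [ 0.5592 -0.285   0.06  ] corners [[0.595, -0.266], [0.595, -0.306], [0.524, -0.304], [0.524, -0.264]]
spring side 0.44 (184.5, 171.0) ctr [ 0.7574 -0.1173  0.06  ] corners [[0.753, -0.212], [0.706, -0.188], [0.761, -0.029], [0.805, -0.052]]
0.65
```

```bash
python3 - <<'E'
import cv2
a=cv2.imread("pics/top0.png");b=cv2.imread("pics/side0.png")
cv2.imwrite("pics/c1.png",cv2.resize(a[165:265,190:450],None,fx=3,fy=3,interpolation=2))
cv2.imwrite("pics/c2.png",cv2.resize(b[120:280,150:420],None,fx=2.9,fy=2.9,interpolation=2))
E
```

```text
(no output)
```

View pics/c1.png

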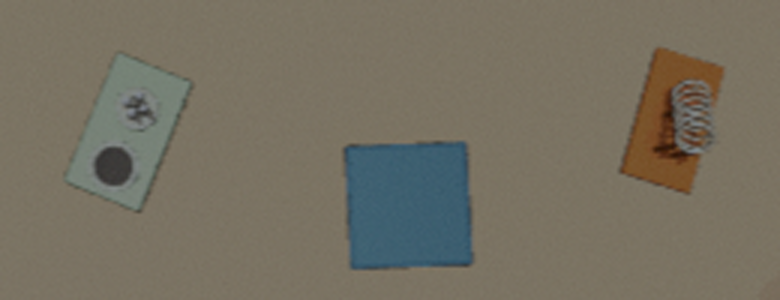

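View pics/c2.png

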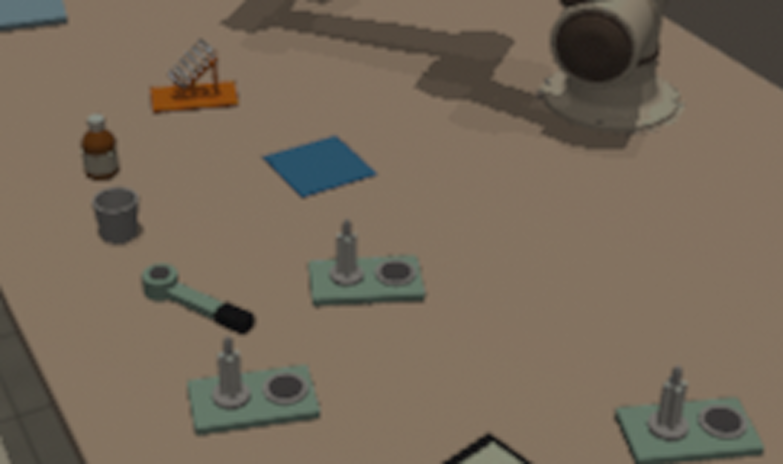

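Candidates for the crusher in the top view are the ones at (232,208), (187,137) and (95,271). They lie about 0.60, 0.85 and 0.73 m from the base. The one at (232,208) is nearest, and the crops confirm it: rod towards +x, dish towards −x, yaw about −22°. I'll now move to a lookout on the spring's axis.

```bash
cat >> h.py <<'E'
from scipy.spatial.transform import Rotation as Ro
def plan(p,Rt):
    s=r.sense();R0=np.array(s["ee_rot"]);d=R0.T@(np.array(p)-s["tcp_pos"]);w=Ro.from_matrix(R0.T@Rt).as_rotvec()
    print("rows shift",(d/.3).round(4),"turn",(w/np.pi).round(4),"| mm",(d*1e3).round(1),"deg",np.degrees(w).round(1))
def down(yaw,tilt=0):  # tool y at yaw+90deg ; tool x = -heading ; tilt = forward tilt towards heading
    h=np.array([np.cos(np.radians(yaw)),np.sin(np.radians(yaw)),0]);y=np.array([-h[1],h[0],0])
    t=np.radians(tilt);z=np.sin(t)*h-np.cos(t)*np.array([0,0,1.]);return np.c_[np.cross(y,z),y,z]
def st():
    s=r.sense();print("t",round(s["time_s"],2),"p",np.array(s["tcp_pos"]).round(4),"F",np.array(s["wrist_force"]).round(1),"g",round(s["gripper_width"],3),"j",np.array(s["joints"]).round(0),"z",np.array(s["ee_rot"])[:,2].round(3),"y",np.array(s["ee_rot"])[:,1].round(3))
C=np.array([0.559,-0.284,0.062]);Rg=down(-17.4,45);A=-Rg[:,2]
E
python3 - <<'E'
from h import *
p=C+.15*A;print(p);plan(p,Rg);plan([p[0],p[1],.24],Rg)
E
```

```text
[ 0.45778753 -0.25228193  0.16806602]
rows shift [-1.0241  0.6737  0.2384] turn [ 0.0927 -0.2382  0.2238] | mm [-307.2  202.1   71.5] deg [ 16.7 -42.9  40.3]
rows shift [-1.0241  0.6737 -0.0014] turn [ 0.0927 -0.2382  0.2238] | mm [-307.2  202.1   -0.4] deg [ 16.7 -42.9  40.3]
```

```bash
python3 -m creep '[[1,-0.5,0.33,0,0.05,-0.12,0.11],[1,-0.5,0.33,0,0.05,-0.12,0.11],[1,-0.5,0.33,0,0.05,-0.12,0.11],[1,-0.5,0.33,0,0.05,-0.12,0.11],[1,-0.5,0.33,0,0.05,-0.12,0.11]]'; python3 - <<'E'
from h import *
st();plan(C+.15*A,Rg)
E
```

```text
time_s: 1.07
tcp_pos: [0.359, -0.4081, 0.2397]
ee_rot: [[-0.916, -0.068, 0.396], [-0.095, 0.994, -0.05], [-0.39, -0.083, -0.917]]
wrist_force: [-0.3, -1.0, 0.5]
gripper_width: 1.001
t 1.07 p [ 0.359  -0.4081  0.2397] F [-0.3 -1.   0.5] g 1.001 j [-39.   7. -17. -17. -47. -37.] z [ 0.396 -0.05  -0.917] y [-0.068  0.994 -0.083]
rows shift [-0.2577  0.5139  0.3236] turn [ 0.0447 -0.1154  0.1134] | mm [-77.3 154.2  97.1] deg [  8.  -20.8  20.4]
```

```bash
python3 -m creep '[[1,-0.258,0.514,0.324,0.045,-0.115,0.113],[1,-0.258,0.514,0.324,0.045,-0.115,0.113],[1,-0.258,0.514,0.324,0.045,-0.115,0.113],[1,-0.258,0.514,0.324,0.045,-0.115,0.113],[1,-0.258,0.514,0.324,0.045,-0.115,0.113]]'; python3 - <<'E'
from h import *
st();plan(C+.15*A,Rg)
P=cam("wrist");im=r.capture("wrist")
m=im.copy()
for k in (-35,0,35):
    q=proj("wrist",C+k*1e-3*A,P)[0];print(k,q);cv2.circle(m,(int(q[0]),int(q[1])),3,(0,0,255),1)
cv2.imwrite("pics/w1.png",np.hstack([im,m])[:,:]);cv2.imwrite("pics/w1.png",cv2.resize(m,(768,576)))
E
```

```text
time_s: 1.48
tcp_pos: [0.4353, -0.2756, 0.1631]
ee_rot: [[-0.691, 0.257, 0.676], [0.199, 0.966, -0.164], [-0.695, 0.021, -0.719]]
wrist_force: [-1.2, -1.0, -0.8]
gripper_width: 0.996
t 1.48 p [ 0.4353 -0.2756  0.1631] F [-1.2 -1.  -0.8] g 0.996 j [-23.   5. -34. -43.  -9. -42.] z [ 0.676 -0.164 -0.719] y [0.257 0.966 0.021]
rows shift [-0.0478  0.0948  0.026 ] turn [ 0.0146 -0.0054  0.0051] | mm [-14.3  28.4   7.8] deg [ 2.6 -1.   0.9]
-35 [270.90337959 186.8109825 ]
0 [274.10025699 194.10412636]
35 [278.07426797 203.17017114]
```

View pics/w1.png

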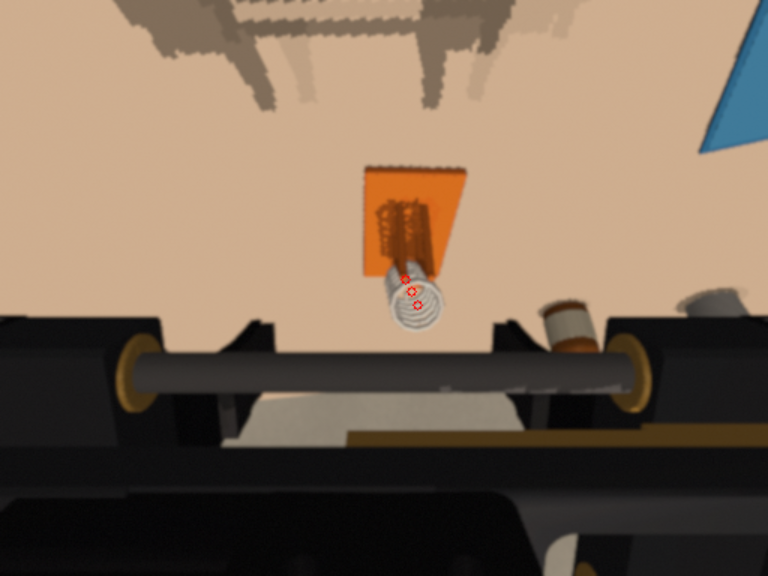

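The wrist view shows the spring's near end at about (277,204) in picture pixels, matching the prediction of (278,203). The cradle estimate is therefore good. Joint 5 is at its limit with a 45° tilt, so I grasp at a 30° tilt; the pads still lie flat against the spring's sides.

```bash
python3 - <<'E'
from h import *
R3=down(-17.4,30);gp=C+.012*A;g=gp+.002*R3[:,2]
print(g);plan(g-.08*R3[:,2],R3)
E
```

```text
[ 0.55185724 -0.2817616   0.06875323]
rows shift [-0.114   0.0865  0.2281] turn [0.0133 0.0792 0.0048] | mm [-34.2  26.   68.4] deg [ 2.4 14.3  0.9]
```

```bash
python3 -m creep '[[1,-0.11,0.08,0,0.013,0.08,0.005],[1,-0.114,0.086,0.1,0.013,0.08,0.005],[1,-0.114,0.086,0.228,0.013,0.08,0.005],[1,-0.114,0.086,0.228,0.013,0.08,0.005]]'; python3 - <<'E'
from h import *
R3=down(-17.4,30);gp=C+.012*A;g=gp+.002*R3[:,2]
st();plan(g-.08*R3[:,2],R3);plan(g,R3)
P=cam("wrist");im=r.capture("wrist")
m=im.copy()
for k in (-35,0,35):
    q=proj("wrist",C+k*1e-3*A,P)[0];print(k,q);cv2.circle(m,(int(q[0]),int(q[1])),3,(0,0,255),1)
cv2.imwrite("pics/w2.png",cv2.resize(m,(768,576)))
E
```

```text
time_s: 1.87
tcp_pos: [0.4662, -0.2897, 0.162]
ee_rot: [[-0.789, 0.277, 0.548], [0.244, 0.96, -0.135], [-0.564, 0.027, -0.825]]
wrist_force: [-1.1, -1.3, 0.3]
gripper_width: 1.003
t 1.87 p [ 0.4662 -0.2897  0.162 ] F [-1.1 -1.3  0.3] g 1.003 j [-16.   9. -38.  -6.  -9. -85.] z [ 0.548 -0.135 -0.825] y [0.277 0.96  0.027]
rows shift [-0.0636  0.1053  0.1437] turn [0.0112 0.024  0.0015] | mm [-19.1  31.6  43.1] deg [2.  4.3 0.3]
rows shift [-0.0436  0.0961  0.4095] turn [0.0112 0.024  0.0015] | mm [-13.1  28.8 122.8] deg [2.  4.3 0.3]
-35 [278.50658423 196.15461631]
0 [282.57101932 199.36970352]
35 [287.75142472 203.46755592]
```

View pics/w2.png

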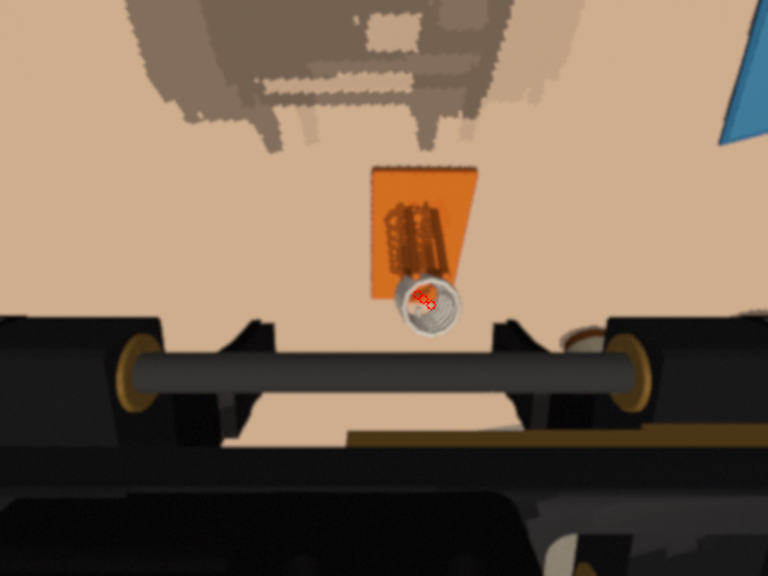

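```bash
python3 -m creep '[[1,-0.064,0.105,0.1,0.011,0.024,0],[1,-0.064,0.105,0.144,0.011,0.024,0],[1,-0.064,0.105,0.144,0.011,0.024,0],[1,-0.064,0.105,0.144,0.011,0.024,0]]'; python3 - <<'E'
from h import *
R3=down(-17.4,30);gp=C+.012*A;g=gp+.002*R3[:,2]
st();plan(g-.08*R3[:,2],R3);plan(g,R3)
a=cv2.imread("pics/w2.png");cv2.imwrite("pics/w2c.png",cv2.resize(a[250:360,360:500],None,fx=5,fy=5,interpolation=2))
im=r.capture("wrist");cv2.imwrite("pics/w3.png",cv2.resize(im[150:260,200:360],None,fx=5,fy=5,interpolation=2))
E
```

```text
time_s: 2.25
tcp_pos: [0.5185, -0.2754, 0.1447]
ee_rot: [[-0.837, 0.282, 0.469], [0.25, 0.959, -0.131], [-0.486, 0.008, -0.874]]
wrist_force: [-0.4, 0.1, -0.7]
gripper_width: 1.001
t 2.25 p [ 0.5185 -0.2754  0.1447] F [-0.4  0.1 -0.7] g 1.001 j [ -12.   14.  -38.   12.   -9. -107.] z [ 0.469 -0.131 -0.874] y [0.282 0.959 0.008]
rows shift [0.0289 0.0134 0.0095] turn [ 0.005  -0.005   0.0036] | mm [8.7 4.  2.9] deg [ 0.9 -0.9  0.6]
rows shift [0.0248 0.0092 0.2761] turn [ 0.005  -0.005   0.0036] | mm [ 7.4  2.8 82.8] deg [ 0.9 -0.9  0.6]
```

View pics/w3.png

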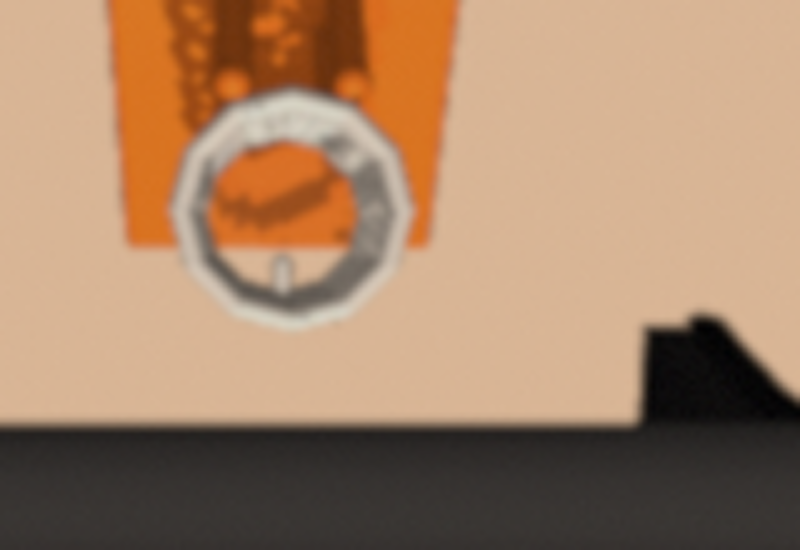

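The crop shows the spring end-on with its near ring at (258,192). The tang shows at (257,205), at the bottom of the bore, which is the tool −x (heading) side.

```bash
python3 - <<'E'
from h import *
print(proj("wrist",C+.035*A),proj("wrist",C-.034*A))
K,R,t=cam("wrist");h=np.array([np.cos(np.radians(-17.4)),np.sin(np.radians(-17.4)),0]);y=np.array([-h[1],h[0],0])
X=Rg[:,0]*-1
for a in (0,15,-15): 
  d=np.cos(np.radians(a))*X+np.sin(np.radians(a))*y
  print(a,proj("wrist",C-.034*A+.008*d),proj("wrist",C-.034*A+.014*d))
E
python3 -m creep '[[1,0.028,0.012,0.01,0.005,-0.005,0],[1,0.025,0.01,0.1,0.005,-0.005,0],[1,0.025,0.01,0.14,0.005,-0.005,0]]'; python3 - <<'E'
from h import *
R3=down(-17.4,30);gp=C+.012*A;g=gp+.002*R3[:,2]
st();plan(g,R3);print(proj("wrist",C+.035*A),proj("wrist",C-.034*A))
im=r.capture("wrist");cv2.imwrite("pics/w4.png",cv2.resize(im,(768,576)))
E
```

```text
[[259.25343296 191.2689546 ]] [[256.98181957 192.36169965]]
0 [[256.94504857 200.56352526]] [[256.9174347  206.72284026]]
15 [[259.06810289 200.29306611]] [[260.63439442 206.24759392]]
-15 [[254.82392441 200.27464276]] [[253.20309767 206.21817053]]
time_s: 2.55
tcp_pos: [0.532, -0.2885, 0.1153]
ee_rot: [[-0.837, 0.278, 0.471], [0.254, 0.96, -0.114], [-0.485, 0.024, -0.874]]
wrist_force: [0.5, 0.8, -0.0]
gripper_width: 0.998
t 2.55 p [ 0.532  -0.2885  0.1153] F [ 0.5  0.8 -0. ] g 0.998 j [-13.  18. -33.   2.  -9. -95.] z [ 0.471 -0.114 -0.874] y [0.278 0.96  0.024]
rows shift [0.0254 0.0361 0.1645] turn [ 0.0102 -0.0057  0.0023] | mm [ 7.6 10.8 49.4] deg [ 1.8 -1.   0.4]
[[272.71828665 203.3950991 ]] [[265.12969249 201.40788654]]
```

View pics/w4.png

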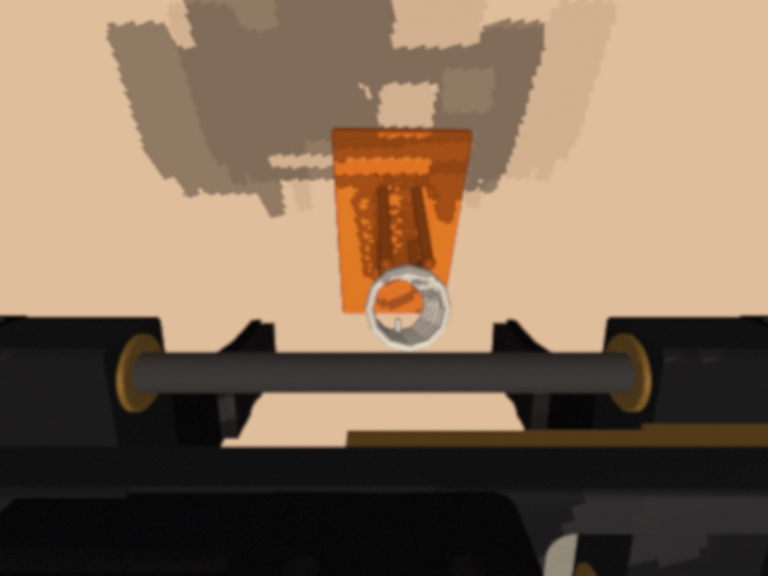

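```bash
python3 - <<'E'
from h import *
R3=down(-17.4,22);gp=C+.012*A;g=gp+.002*R3[:,2]
plan(g-.045*R3[:,2],R3);plan(g,R3)
E
```

```text
rows shift [0.0074 0.0416 0.0102] turn [0.0099 0.0381 0.0027] | mm [ 2.2 12.5  3.1] deg [1.8 6.9 0.5]
rows shift [0.0253 0.037  0.159 ] turn [0.0099 0.0381 0.0027] | mm [ 7.6 11.1 47.7] deg [1.8 6.9 0.5]
```

```bash
python3 -m creep '[[1,0.007,0.041,0.01,0.01,0.038,0.003],[1,0.007,0.041,0.01,0.01,0.038,0.003],[1,0.007,0.041,0.01,0.01,0.038,0.003]]'; python3 - <<'E'
from h import *
R3=down(-17.4,22);gp=C+.012*A;g=gp+.002*R3[:,2]
st();plan(g,R3)
E
```

```text
time_s: 2.85
tcp_pos: [0.5357, -0.2769, 0.1115]
ee_rot: [[-0.884, 0.3, 0.36], [0.278, 0.954, -0.112], [-0.377, 0.001, -0.926]]
wrist_force: [0.6, 0.7, -0.9]
gripper_width: 1.002
t 2.85 p [ 0.5357 -0.2769  0.1115] F [ 0.6  0.7 -0.9] g 1.002 j [ -11.   19.  -32.    8.  -17. -104.] z [ 0.36  -0.112 -0.926] y [0.3   0.954 0.001]
rows shift [0.0026 0.0007 0.1532] turn [ 0.0001  0.0008 -0.0002] | mm [ 0.8  0.2 45.9] deg [ 0.   0.1 -0. ]
```

```bash
python3 -m creep '[[1,0.003,0.001,0.08,0,0,0],[1,0.003,0.001,0.153,0,0,0],[1,0.003,0.001,0.153,0,0,0],[1,0.003,0.001,0.153,0,0,0]]'; python3 - <<'E'
from h import *
R3=down(-17.4,22);gp=C+.012*A;g=gp+.002*R3[:,2]
st();plan(g,R3);im=r.capture("wrist");cv2.imwrite("pics/w5.png",cv2.resize(im,(768,576)))
E
```

```text
time_s: 3.18
tcp_pos: [0.5497, -0.2818, 0.068]
ee_rot: [[-0.884, 0.301, 0.358], [0.279, 0.954, -0.112], [-0.375, 0.001, -0.927]]
wrist_force: [0.2, 0.0, 1.2]
gripper_width: 0.998
t 3.18 p [ 0.5497 -0.2818  0.068 ] F [0.2 0.  1.2] g 0.998 j [ -11.   24.  -33.   12.  -10. -108.] z [ 0.358 -0.112 -0.927] y [0.301 0.954 0.001]
rows shift [-0.0065  0.0022  0.0004] turn [-0.      0.0001 -0.0005] | mm [-1.9  0.7  0.1] deg [-0.   0.  -0.1]
```

View pics/w5.png

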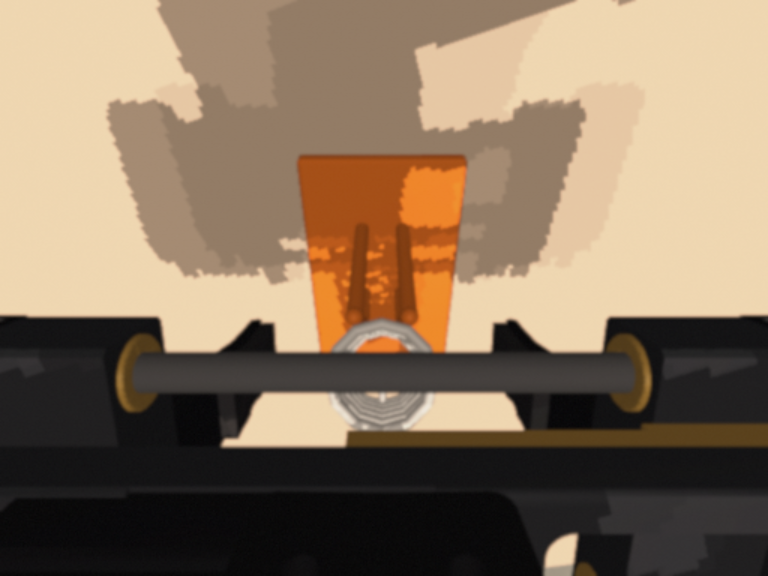

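The spring is centred between the fingers, at about column 382 of 768. I close on it.

```bash
python3 -m creep '[[0.3,0,0,0,0,0,0],[0.3,0,0,0,0,0,0],[0.3,0,0,0,0,0,0],[0.3,0,0,0,0,0,0],[0.3,0,0,0,0,0,0]]'; python3 -m creep '[[0.2,0,0,0,0,0,0],[0.2,0,0,0,0,0,0],[0.2,0,0,0,0,0,0],[0.2,0,0,0,0,0,0],[0.2,0,0,0,0,0,0]]'; python3 - <<'E'
from h import *
st()
E
```

```text
time_s: 3.65
tcp_pos: [0.5507, -0.2818, 0.0698]
ee_rot: [[-0.883, 0.3, 0.361], [0.278, 0.954, -0.113], [-0.378, 0.001, -0.926]]
wrist_force: [0.4, 0.1, -0.0]
gripper_width: 0.708
time_s: 4.07
tcp_pos: [0.5507, -0.2818, 0.0697]
ee_rot: [[-0.883, 0.3, 0.361], [0.278, 0.954, -0.113], [-0.378, 0.001, -0.926]]
wrist_force: [0.5, 0.0, 0.4]
gripper_width: 0.4
t 4.07 p [ 0.5507 -0.2818  0.0697] F [0.5 0.  0.4] g 0.4 j [ -11.   24.  -33.   12.  -10. -108.] z [ 0.361 -0.113 -0.926] y [0.3   0.954 0.001]
```

```bash
python3 -m creep '[[0.2,0,0,0,0,0,0],[0.2,0,0,0,0,0,0]]'; python3 - <<'E'
from h import *
st();im=r.capture("wrist");cv2.imwrite("pics/w6.png",cv2.resize(im,(768,576)))
E
```

```text
time_s: 4.23
tcp_pos: [0.5508, -0.2818, 0.0697]
ee_rot: [[-0.883, 0.3, 0.361], [0.278, 0.954, -0.113], [-0.378, 0.001, -0.926]]
wrist_force: [-0.8, 0.4, -0.3]
gripper_width: 0.399
t 4.23 p [ 0.5508 -0.2818  0.0697] F [-0.8  0.4 -0.3] g 0.399 j [ -11.   24.  -33.   12.  -10. -108.] z [ 0.361 -0.113 -0.926] y [0.3   0.954 0.001]
```

View pics/w6.png

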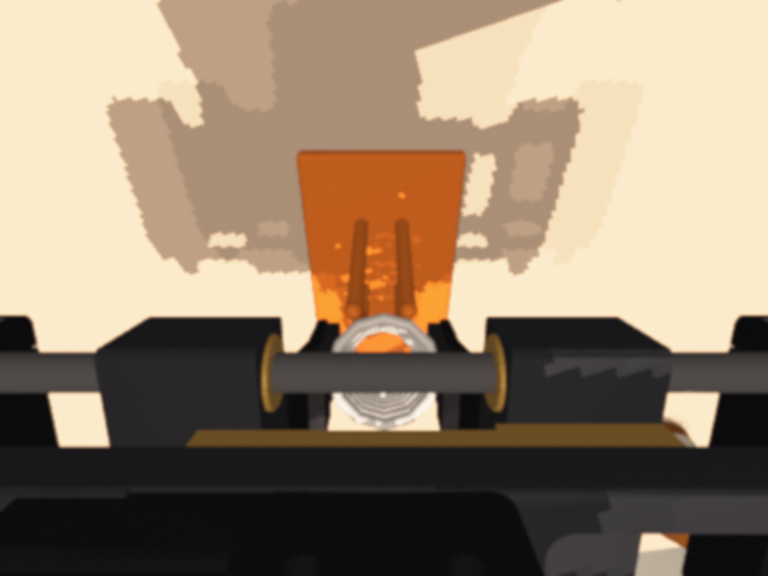

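```bash
python3 - <<'E'
from h import *
s=r.sense();R0=np.array(s["ee_rot"]);d=R0.T@(C-s["tcp_pos"]);a=R0.T@A;print("d",d.round(4).tolist(),"a",a.round(4).tolist(),"up",(R0.T@[0,0,.1]/.3).round(4))
E
python3 -m creep '[[0.2,-0.063,0,-0.154,0,0,0],[0.2,-0.126,0,-0.308,0,0,0],[0.2,-0.126,0,-0.308,0,0,0],[0.2,-0.126,0,-0.308,0,0,0],[0.2,-0.126,0,-0.308,0,0,0]]';python3 - <<'E'
from h import *
st();r.capture("side")
im=r.capture("side");cv2.imwrite("pics/s1.png",cv2.resize(im[60:230,120:380],None,fx=3,fy=3,interpolation=2))
E
```

```text
d [-0.0049, 0.0004, 0.0104] a [0.3873, -0.0003, -0.922] up [-1.260e-01  3.000e-04 -3.086e-01]
time_s: 4.7
tcp_pos: [0.5509, -0.2818, 0.1706]
ee_rot: [[-0.882, 0.301, 0.363], [0.279, 0.954, -0.113], [-0.38, 0.001, -0.925]]
wrist_force: [0.4, 0.1, -1.2]
gripper_width: 0.395
t 4.7 p [ 0.5509 -0.2818  0.1706] F [ 0.4  0.1 -1.2] g 0.395 j [ -11.   16.  -25.    5.  -27. -101.] z [ 0.363 -0.113 -0.925] y [0.301 0.954 0.001]
```

View pics/s1.png

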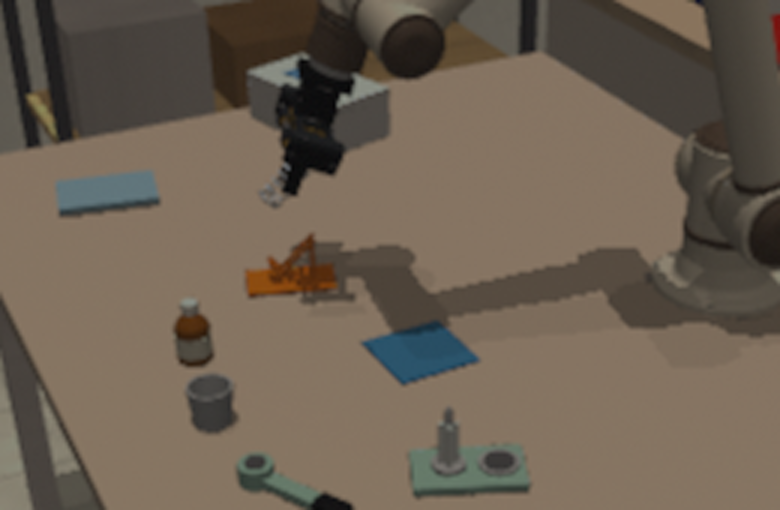

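```bash
cat >> h.py <<'E'
D=np.array([-.0049,0,.0104]);Rm=down(23,-22.8);M=np.array([.475,-.024,.038])
E
python3 - <<'E'
from h import *
p=M+[0,0,.07]-Rm@D;print(p);plan(p,Rm)
E
```

```text
[ 0.47455174 -0.02419027  0.1194862 ]
rows shift [ 0.5207  0.743  -0.0359] turn [ 0.0019  0.2384 -0.2306] | mm [156.2 222.9 -10.8] deg [  0.3  42.9 -41.5]
```

```bash
python3 -m creep '[[0.2,0.25,0.37,-0.15,0,0.12,-0.115],[0.2,0.25,0.37,-0.15,0,0.12,-0.115],[0.2,0.25,0.37,-0.15,0,0.12,-0.115],[0.2,0.25,0.37,-0.15,0,0.12,-0.115],[0.2,0.25,0.37,-0.15,0,0.12,-0.115]]';python3 - <<'E'
from h import *
st();p=M+[0,0,.07]-Rm@D;plan(p,Rm)
E
```

```text
time_s: 5.22
tcp_pos: [0.5009, -0.1472, 0.1807]
ee_rot: [[-0.998, -0.055, -0.009], [-0.054, 0.996, -0.067], [0.013, -0.067, -0.998]]
wrist_force: [0.2, -0.2, -0.8]
gripper_width: 0.399
t 5.22 p [ 0.5009 -0.1472  0.1807] F [ 0.2 -0.2 -0.8] g 0.399 j [  4.  15. -21.   5. -55. -93.] z [-0.009 -0.067 -0.998] y [-0.055  0.996 -0.067]
rows shift [0.0631 0.4268 0.1768] turn [ 0.0019  0.1175 -0.1129] | mm [ 18.9 128.   53. ] deg [  0.3  21.2 -20.3]
```

```bash
python3 -m creep '[[0.2,0.063,0.427,0.1,0.002,0.117,-0.113],[0.2,0.063,0.427,0.177,0.002,0.117,-0.113],[0.2,0.063,0.427,0.177,0.002,0.117,-0.113],[0.2,0.063,0.427,0.177,0.002,0.117,-0.113],[0.2,0.063,0.427,0.177,0.002,0.117,-0.113]]';python3 - <<'E'
from h import *
st();p=M+[0,0,.07]-Rm@D;plan(p,Rm);p=M+[0,0,.007]-Rm@D;plan(p,Rm)
im=r.capture("side");cv2.imwrite("pics/s2.png",cv2.resize(im[60:260,160:360],None,fx=3,fy=3,interpolation=2))
im=r.capture("top");cv2.imwrite("pics/t2.png",cv2.resize(im[160:280,250:450],None,fx=3.5,fy=3.5,interpolation=2))
E
```

```text
time_s: 5.63
tcp_pos: [0.4738, -0.0219, 0.1147]
ee_rot: [[-0.843, -0.396, -0.364], [-0.364, 0.918, -0.155], [0.396, 0.002, -0.918]]
wrist_force: [0.5, -0.8, -0.6]
gripper_width: 0.397
t 5.63 p [ 0.4738 -0.0219  0.1147] F [ 0.5 -0.8 -0.6] g 0.397 j [ 18.  26. -18.   2. -70. -86.] z [-0.364 -0.155 -0.918] y [-0.396  0.918  0.002]
rows shift [ 0.007  -0.008  -0.0143] turn [-0.0002 -0.0028  0.0019] | mm [ 2.1 -2.4 -4.3] deg [-0.  -0.5  0.3]
rows shift [-0.0761 -0.0084  0.1786] turn [-0.0002 -0.0028  0.0019] | mm [-22.8  -2.5  53.6] deg [-0.  -0.5  0.3]
```

View pics/s2.png

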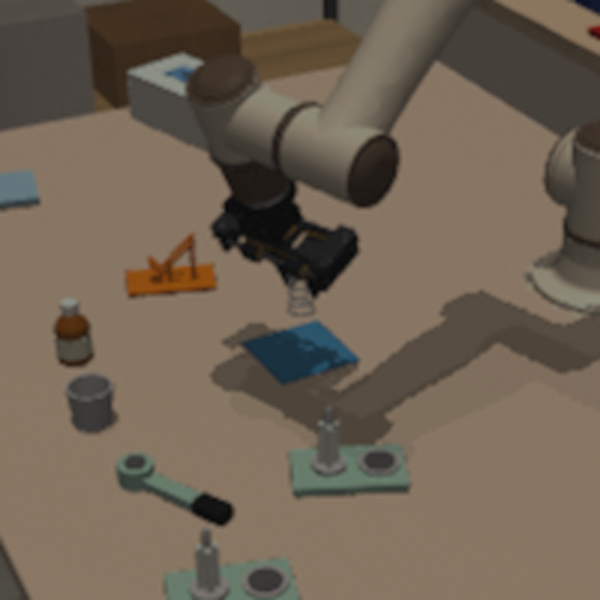

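The side view shows the spring held upright over the mat, bottom at about (302,312) in the crop. I lower it.

```bash
python3 -m creep '[[0.2,-0.04,-0.008,0.1,0,-0.003,0.002],[0.2,-0.06,-0.008,0.14,0,-0.003,0.002],[0.2,-0.072,-0.008,0.168,0,-0.003,0.002],[0.2,-0.076,-0.008,0.178,0,-0.003,0.002]]';python3 - <<'E'
from h import *
st();p=M+[0,0,.000]-Rm@D;plan(p,Rm)
E
```

```text
time_s: 6.07
tcp_pos: [0.4745, -0.0277, 0.0582]
ee_rot: [[-0.854, -0.383, -0.352], [-0.353, 0.924, -0.149], [0.382, -0.003, -0.924]]
wrist_force: [0.5, -0.4, -0.3]
gripper_width: 0.401
t 6.07 p [ 0.4745 -0.0277  0.0582] F [ 0.5 -0.4 -0.3] g 0.401 j [ 18.  30. -21.   2. -61. -87.] z [-0.352 -0.149 -0.924] y [-0.383  0.924 -0.003]
rows shift [-0.0152  0.0108  0.025 ] turn [ 0.0001  0.0018 -0.0028] | mm [-4.6  3.2  7.5] deg [ 0.   0.3 -0.5]
```

```bash
python3 -m creep '[[0.2,-0.008,0,0.015,0,0.002,0],[0.2,-0.012,0,0.022,0,0.002,0],[0.2,-0.012,0,0.022,0,0.002,0]]';python3 - <<'E'
from h import *
st();p=M+[0,0,.000]-Rm@D;plan(p,Rm)
E
```

```text
time_s: 6.32
tcp_pos: [0.4757, -0.0277, 0.051]
ee_rot: [[-0.852, -0.383, -0.356], [-0.352, 0.924, -0.151], [0.387, -0.003, -0.922]]
wrist_force: [-0.1, -0.1, 0.0]
gripper_width: 0.396
t 6.32 p [ 0.4757 -0.0277  0.051 ] F [-0.1 -0.1  0. ] g 0.396 j [ 18.  31. -21.   2. -61. -87.] z [-0.356 -0.151 -0.922] y [-0.383  0.924 -0.003]
rows shift [-0.0029  0.0123  0.0043] turn [ 0.0001  0.0001 -0.003 ] | mm [-0.9  3.7  1.3] deg [ 0.   0.  -0.5]
```

```bash
python3 -m creep '[[0.2,-0.001,0,0.004,0,0,0],[0.2,-0.003,0,0.006,0,0,0]]';python3 - <<'E'
from h import *
st()
E
```

```text
time_s: 6.48
tcp_pos: [0.4762, -0.0277, 0.0505]
ee_rot: [[-0.852, -0.383, -0.356], [-0.352, 0.924, -0.152], [0.387, -0.004, -0.922]]
wrist_force: [-1.1, 1.4, 10.4]
gripper_width: 0.395
t 6.48 p [ 0.4762 -0.0277  0.0505] F [-1.1  1.4 10.4] g 0.395 j [ 18.  31. -21.   2. -61. -87.] z [-0.356 -0.152 -0.922] y [-0.383  0.924 -0.004]
```

Contact at 10 N, at the expected height. I ease off a hair and open.

```bash
python3 -m creep '[[0.2,0.001,0,-0.002,0,0,0],[0.5,0.001,0,-0.002,0,0,0],[0.6,0.001,0,-0.002,0,0,0],[0.8,0.001,0,-0.002,0,0,0],[1,0.001,0,-0.002,0,0,0]]';python3 -m creep '[[1,0,0,0,0,0,0],[1,0,0,0,0,0,0],[1,0,0,0,0,0,0],[1,0,0,0,0,0,0]]';python3 - <<'E'
from h import *
st()
im=r.capture("side");cv2.imwrite("pics/s3.png",cv2.resize(im[110:230,200:320],None,fx=5,fy=5,interpolation=2))
E
```

```text
time_s: 6.9
tcp_pos: [0.4761, -0.0277, 0.0512]
ee_rot: [[-0.852, -0.383, -0.356], [-0.352, 0.924, -0.152], [0.387, -0.004, -0.922]]
wrist_force: [-0.3, 0.3, 0.6]
gripper_width: 0.617
time_s: 7.23
tcp_pos: [0.4761, -0.0278, 0.0511]
ee_rot: [[-0.852, -0.383, -0.356], [-0.352, 0.924, -0.152], [0.387, -0.004, -0.922]]
wrist_force: [1.1, -0.1, 0.3]
gripper_width: 0.917
t 7.23 p [ 0.4761 -0.0278  0.0511] F [ 1.1 -0.1  0.3] g 0.917 j [ 18.  31. -21.   2. -61. -87.] z [-0.356 -0.152 -0.922] y [-0.383  0.924 -0.004]
```

View pics/s3.png

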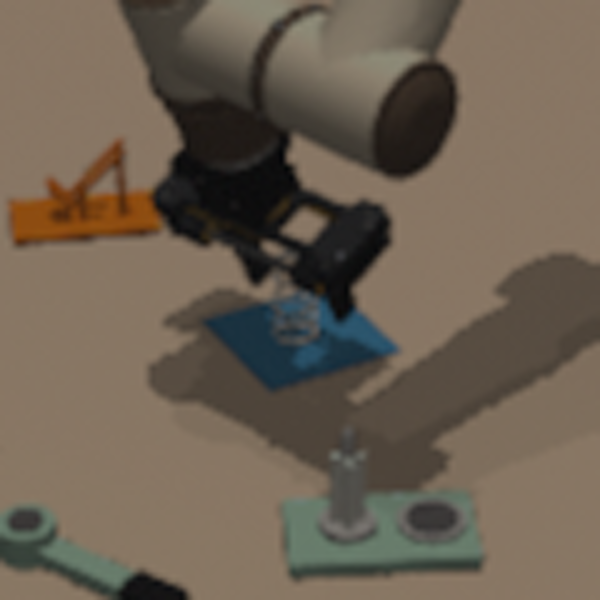

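```bash
python3 -m creep '[[1,0,0,-0.1,0,0,0],[1,0,0,-0.2,0,0,0],[1,0,0,-0.35,0,0,0],[1,0,0,-0.35,0,0,0],[1,0,0,-0.35,0,0,0]]';python3 - <<'E'
from h import *
st()
S=np.array([.4761,-.0277,.038])
Rl=down(23,-14.4);mt=np.array(r.camera_model("wrist")["mount"])
p=S+[0,0,.235]-Rl@mt[:3,3];print(p);plan(p,Rl)
E
```

```text
time_s: 7.7
tcp_pos: [0.5157, -0.0111, 0.1502]
ee_rot: [[-0.855, -0.384, -0.35], [-0.353, 0.923, -0.15], [0.381, -0.005, -0.925]]
wrist_force: [0.1, 0.0, -0.4]
gripper_width: 0.998
t 7.7 p [ 0.5157 -0.0111  0.1502] F [ 0.1  0.  -0.4] g 0.998 j [ 18.  27. -10.   2. -76. -86.] z [-0.35  -0.15  -0.925] y [-0.384  0.923 -0.005]
[ 0.50238856 -0.01694404  0.1160981 ]
rows shift [ 0.0016 -0.0004  0.1236] turn [-0.0007 -0.0443 -0.0028] | mm [ 0.5 -0.1 37.1] deg [-0.1 -8.  -0.5]
```

```bash
python3 -m creep '[[1,0,0,0.06,0,-0.044,0],[1,0,0,0.06,0,-0.044,0],[1,0,0,0.06,0,-0.044,0]]';python3 - <<'E'
from h import *
st()
S=np.array([.4761,-.0277,.038]);P=cam("wrist")
im=r.capture("wrist");cv2.imwrite("pics/w7.png",cv2.resize(im[120:256,190:350],None,fx=5,fy=5,interpolation=2))
print(proj("wrist",[S+[0,0,.035],S-[0,0,.035]],P))
print(r.sense()["time_s"])
E
```

```text
time_s: 7.95
tcp_pos: [0.5064, -0.0148, 0.1328]
ee_rot: [[-0.894, -0.383, -0.233], [-0.369, 0.924, -0.101], [0.254, -0.004, -0.967]]
wrist_force: [-0.3, 0.2, 0.3]
gripper_width: 1.002
t 7.95 p [ 0.5064 -0.0148  0.1328] F [-0.3  0.2  0.3] g 1.002 j [ 18.  23. -16.   2. -65. -86.] z [-0.233 -0.101 -0.967] y [-0.383  0.924 -0.004]
[[254.91170344 182.58841702]
 [255.33429707 184.28090101]]
8.0
```

View pics/w7.png

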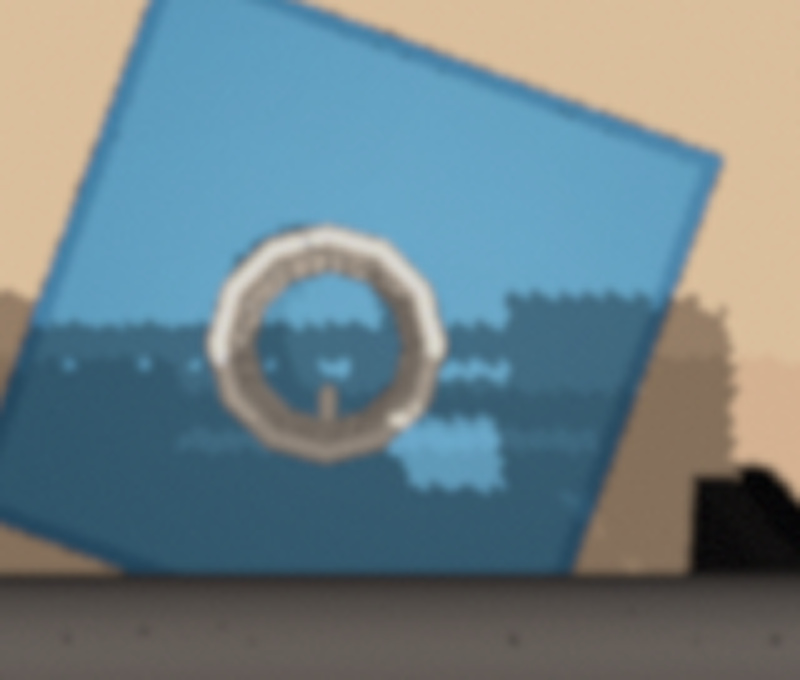

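The wrist view looks down the bore. The ring centre is at about (255.6,188.6), and the tang points straight down in the picture, which is azimuth about 22.5°, right in a crusher gap. Now I measure the spring's position precisely.

```bash
python3 - <<'E'
from h import *
P=cam("wrist");r.capture("wrist")
for d in r.outline_of("wrist","spring")[:2]:
    m=d["pixels"].astype(np.uint8);c,_=cv2.findContours(m,0,2);c=max(c,key=cv2.contourArea)
    e=cv2.fitEllipse(cv2.convexHull(c));print(d["score"],e,ray("wrist",[e[0]],.0725,P))
for d in r.outline_of("wrist","mat")[:1]:
    m=d["pixels"].astype(np.uint8);cv2.imwrite("pics/m.png",m*255);print(d["score"],d["rect"])
print(ray("wrist",[[255.6,188.6]],.073,P),ray("wrist",[[255,189]],.003,P))
print("mat corners",ray("wrist",[[334,151.5],[190+150/5,120],[222,0],[190+575/5,120+570/5]],.003,P))
E
```

```text
0.72 ((255.49032592773438, 186.09181213378906), (45.88595199584961, 46.6229248046875), 150.66754150390625) [[ 0.48017475 -0.02591441  0.0725    ]]
0.76 [0.3615, 0.2799, 0.6539, 0.601]
[[ 0.48189924 -0.02510421  0.073     ]] [[ 0.4825013  -0.02583991  0.003     ]]
mat corners [[ 0.41755229  0.03266436  0.003     ]
 [ 0.43214564 -0.08478405  0.003     ]
 [ 0.32018206 -0.12925107  0.003     ]
 [ 0.50481983  0.03757045  0.003     ]]
```

```bash
python3 - <<'E'
from h import *
P=cam("wrist");im=r.capture("wrist");cv2.imwrite("pics/raw7.png",im)
g=cv2.resize(cv2.cvtColor(im,6)[120:256,190:350],None,fx=5,fy=5,interpolation=2)
g=cv2.GaussianBlur(g,(9,9),2)
for rr in ((105,130),(62,95)):
  c=cv2.HoughCircles(g,cv2.HOUGH_GRADIENT,1,50,param1=60,param2=20,minRadius=rr[0],maxRadius=rr[1])
  if c is not None:
    for q in c[0][:3]:
      uv=[(q[0]+.5)/5-.5+190,(q[1]+.5)/5-.5+120];print(q,uv,ray("wrist",[uv],.073,P)[0],ray("wrist",[uv],.003,P)[0])
E
python3 - <<'E'
from h import *
im=cv2.imread("pics/raw7.png").astype(int);m=((im[:,:,0]-im[:,:,2])<25).astype(np.uint8)
m[:160]=0;m[220:]=0;m[:,:225]=0;m[:,285:]=0
n,l,s,c=cv2.connectedComponentsWithStats(m)
k=1+np.argmax(s[1:,4]);print(s[k]);mm=(l==k).astype(np.uint8)
ct,h=cv2.findContours(mm,cv2.RETR_CCOMP,cv2.CHAIN_APPROX_NONE)
for q in ct:
    if len(q)>30: print(cv2.fitEllipse(cv2.convexHull(q)),cv2.minEnclosingCircle(q))
vis=cv2.imread("pics/raw7.png");vis[mm>0]=(0,0,255);cv2.imwrite("pics/m.png",cv2.resize(np.hstack([cv2.imread("pics/raw7.png")[150:230,215:295],vis[150:230,215:295]]),None,fx=5,fy=5))
E
```

```text
[ 232  160   48   47 1104]
((255.38040161132812, 183.1302490234375), (46.492008209228516, 47.197914123535156), 108.64884185791016) ((255.46591186523438, 183.0), 23.724628448486328)
((255.77667236328125, 184.21173095703125), (29.977449417114258, 30.863386154174805), 151.357177734375) ((255.6666717529297, 184.3333282470703), 15.509956359863281)
```

View pics/m.png

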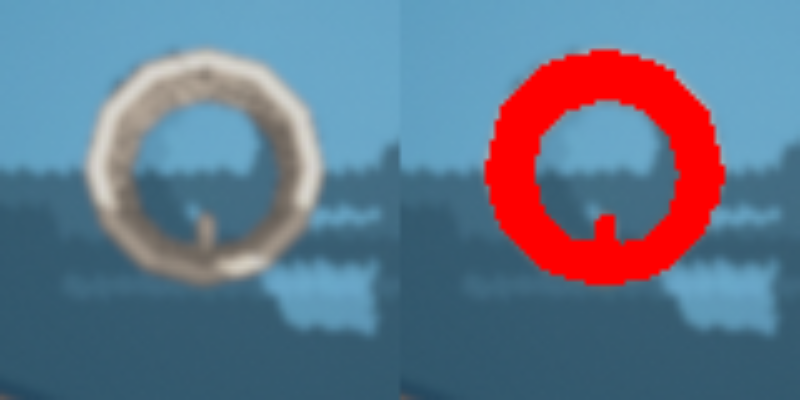

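The first picture was taken while the arm was still settling. At rest the ring is at (255.4,183.1), agreeing with the prediction to under 1 mm. Next I compute the vertical regrasp.

```bash
python3 - <<'E'
from h import *
P=cam("wrist");st()
a=ray("wrist",[[255.4,183.1]],.0725,P)[0];b=ray("wrist",[[255.77,184.2]],.003,P)[0];print(a,b)
S=np.array([a[0],a[1],.038]);print(S)
Rv=down(22.4,0);g=S+[0,0,.013]
plan(g+[0,0,.09],Rv);plan(g,Rv)
E
```

```text
t 8.2 p [ 0.5101 -0.0136  0.1334] F [ 0.3 -0.4  0.8] g 1.002 j [ 18.  24. -16.   2. -65. -86.] z [-0.229 -0.1   -0.968] y [-0.384  0.923 -0.005]
[ 0.48027509 -0.0259746   0.0725    ] [ 0.48010603 -0.02604724  0.003     ]
[ 0.48027509 -0.0259746   0.038     ]
rows shift [ 1.106e-01 -1.000e-04  2.400e-03] turn [-0.0017 -0.0803  0.0008] | mm [33.2 -0.   0.7] deg [ -0.3 -14.5   0.1]
rows shift [0.0357 0.0014 0.2929] turn [-0.0017 -0.0803  0.0008] | mm [10.7  0.4 87.9] deg [ -0.3 -14.5   0.1]
```

```bash
python3 -m creep '[[1,0.11,0,0.002,-0.002,-0.08,0.001],[1,0.11,0,0.002,-0.002,-0.08,0.001],[1,0.11,0,0.002,-0.002,-0.08,0.001],[1,0.11,0,0.002,-0.002,-0.08,0.001],[1,0.11,0,0.002,-0.002,-0.08,0.001]]';python3 - <<'E'
from h import *
S=np.array([.4803,-.0260,.038])
st();plan(S+[0,0,.013],down(22.4,0))
im=r.capture("wrist");cv2.imwrite("pics/w8.png",im);print(proj("wrist",S+[0,0,.035]))
E
```

```text
time_s: 8.62
tcp_pos: [0.4816, -0.0257, 0.1417]
ee_rot: [[-0.925, -0.381, -0.0], [-0.381, 0.925, -0.0], [0.0, 0.0, -1.0]]
wrist_force: [0.3, 0.3, -0.8]
gripper_width: 0.999
t 8.62 p [ 0.4816 -0.0257  0.1417] F [ 0.3  0.3 -0.8] g 0.999 j [ 16.  14. -27.  -0. -49. -84.] z [-0. -0. -1.] y [-0.381  0.925  0.   ]
rows shift [0.0043 0.0005 0.3024] turn [ 0.     -0.0001 -0.0002] | mm [ 1.3  0.2 90.7] deg [ 0. -0. -0.]
[[255.001258   200.98865339]]
```

View pics/w8.png

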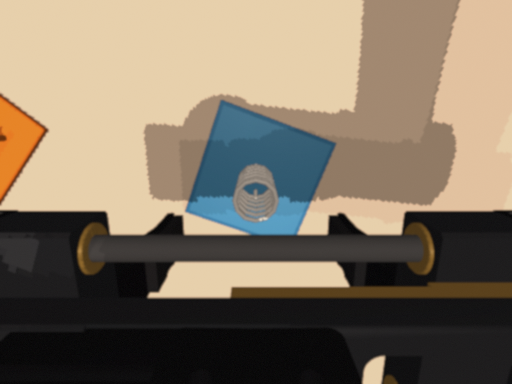

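The ring's top is at about (257,200), as predicted. I descend in two steps.

```bash
python3 -m creep '[[1,0.004,0,0.1,0,0,0],[1,0.004,0,0.2,0,0,0],[1,0.004,0,0.28,0,0,0],[1,0.004,0,0.302,0,0,0],[1,0.004,0,0.302,0,0,0]]';python3 - <<'E'
from h import *
S=np.array([.4803,-.0260,.038])
st();plan(S+[0,0,.013],down(22.4,0))
E
```

```text
time_s: 9.08
tcp_pos: [0.4804, -0.0258, 0.0493]
ee_rot: [[-0.924, -0.381, -0.005], [-0.381, 0.925, -0.001], [0.005, 0.001, -1.0]]
wrist_force: [0.7, 0.5, 0.8]
gripper_width: 1.0
t 9.08 p [ 0.4804 -0.0258  0.0493] F [0.7 0.5 0.8] g 1.0 j [ 16.  22. -33.  -0. -35. -84.] z [-0.005 -0.001 -1.   ] y [-0.381  0.925  0.001]
rows shift [ 0.0007 -0.0003 -0.0056] turn [ 0.0002 -0.0015  0.    ] | mm [ 0.2 -0.1 -1.7] deg [ 0.  -0.3  0. ]
```

```bash
python3 -m creep '[[0.5,0,0,-0.005,0,0,0],[0.3,0,0,-0.005,0,0,0],[0.2,0,0,-0.005,0,0,0],[0.2,0,0,-0.005,0,0,0],[0.2,0,0,-0.005,0,0,0]]';python3 -m creep '[[0.2,0,0,0,0,0,0],[0.2,0,0,0,0,0,0],[0.2,0,0,0,0,0,0],[0.2,0,0,0,0,0,0],[0.2,0,0,0,0,0,0]]';python3 - <<'E'
from h import *
st();P=cam("wrist");im=r.capture("wrist");cv2.imwrite("pics/w9.png",im);
E
```

```text
time_s: 9.5
tcp_pos: [0.481, -0.0257, 0.0518]
ee_rot: [[-0.924, -0.381, -0.003], [-0.381, 0.924, -0.001], [0.003, 0.0, -1.0]]
wrist_force: [-0.3, 0.0, 0.2]
gripper_width: 0.706
time_s: 9.92
tcp_pos: [0.4811, -0.0257, 0.0518]
ee_rot: [[-0.924, -0.381, -0.003], [-0.381, 0.924, -0.001], [0.003, 0.0, -1.0]]
wrist_force: [0.7, 0.0, 1.2]
gripper_width: 0.398
t 9.92 p [ 0.4811 -0.0257  0.0518] F [0.7 0.  1.2] g 0.398 j [ 16.  22. -33.   0. -36. -84.] z [-0.003 -0.001 -1.   ] y [-0.381  0.924  0.   ]
```

View pics/w9.png

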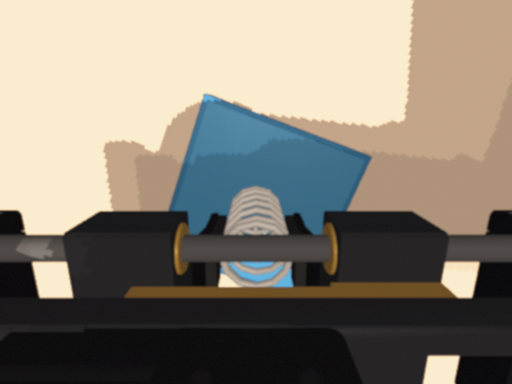

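Held again from above. I lift and go to a look-out beside the crusher rod.

```bash
python3 -m creep '[[0.2,0,0,-0.1,0,0,0],[0.2,0,0,-0.2,0,0,0],[0.2,0,0,-0.35,0,0,0],[0.2,0,0,-0.45,0,0,0],[0.2,0,0,-0.5,0,0,0]]'; cat >> h.py <<'E'
ROD=np.array([.568,.2385,.1])
def look(X,uv,depth,Rt):
    m=r.camera_model("wrist");mt=np.array(m["mount"]);d=np.linalg.inv(np.array(m["mtx"]))@[uv[0],uv[1],1]*depth
    return X-Rt@(mt[:3,:3]@d+mt[:3,3])
E
python3 - <<'E'
from h import *
st();Rl=down(22.4,-14.4);p=look(ROD,(256,125),.225,Rl);print(p);plan(p,Rl)
E
```

```text
time_s: 10.38
tcp_pos: [0.4834, -0.0254, 0.2066]
ee_rot: [[-0.924, -0.382, 0.005], [-0.382, 0.924, 0.0], [-0.005, -0.002, -1.0]]
wrist_force: [0.3, 0.5, -0.6]
gripper_width: 0.397
t 10.38 p [ 0.4834 -0.0254  0.2066] F [ 0.3  0.5 -0.6] g 0.397 j [ 16.  10. -22.   0. -58. -84.] z [ 0.005  0.    -1.   ] y [-0.382  0.924 -0.002]
[0.64049929 0.26752574 0.16837574]
rows shift [-0.8562  0.7026  0.1305] turn [-0.0007  0.0816  0.0003] | mm [-256.9  210.8   39.1] deg [-0.1 14.7  0. ]
```

```bash
python3 -m creep '[[0.2,-0.43,0.35,0,0,0.04,0],[0.2,-0.43,0.35,0,0,0.04,0],[0.2,-0.43,0.35,0,0,0.04,0],[0.2,-0.43,0.35,0,0,0.04,0],[0.2,-0.43,0.35,0,0,0.04,0]]'; python3 - <<'E'
from h import *
st();Rl=down(22.4,-14.4);p=look(ROD,(256,125),.24,Rl);print(p);plan(p,Rl)
E
```

```text
time_s: 10.8
tcp_pos: [0.5658, 0.1264, 0.206]
ee_rot: [[-0.916, -0.386, -0.108], [-0.383, 0.922, -0.047], [0.118, -0.002, -0.993]]
wrist_force: [0.6, -0.5, -1.4]
gripper_width: 0.395
t 10.8 p [0.5658 0.1264 0.206 ] F [ 0.6 -0.5 -1.4] g 0.395 j [ 28.  22.  -4.  -1. -70. -95.] z [-0.108 -0.047 -0.993] y [-0.386  0.922 -0.002]
[0.64347272 0.26875341 0.18331512]
rows shift [-0.4279  0.3379  0.0248] turn [-0.0009  0.0425  0.0016] | mm [-128.4  101.4    7.4] deg [-0.2  7.6  0.3]
```

```bash
python3 -m creep '[[0.2,-0.428,0.338,0.025,-0.001,0.042,0.002],[0.2,-0.428,0.338,0.025,-0.001,0.042,0.002],[0.2,-0.428,0.338,0.025,-0.001,0.042,0.002],[0.2,-0.428,0.338,0.025,-0.001,0.042,0.002],[0.2,-0.428,0.338,0.025,-0.001,0.042,0.002]]'; python3 - <<'E'
from h import *
r.capture("wrist");r.capture("wrist");r.capture("wrist")
st();P=cam("wrist");im=r.capture("wrist");cv2.imwrite("pics/w10.png",im);print(proj("wrist",[ROD,ROD-[0,0,.078]],P))
cv2.imwrite("pics/w10c.png",cv2.resize(im[60:220,170:330],None,fx=4.5,fy=4.5,interpolation=2))
st()
E
```

```text
time_s: 11.22
tcp_pos: [0.6446, 0.2743, 0.1776]
ee_rot: [[-0.894, -0.383, -0.231], [-0.371, 0.924, -0.095], [0.25, 0.001, -0.968]]
wrist_force: [-0.2, -0.1, -1.0]
gripper_width: 0.398
t 11.37 p [0.6431 0.269  0.1816] F [ 0.4 -1.4 -0.6] g 0.397 j [  35.   39.   21.   -3.  -86. -102.] z [-0.231 -0.095 -0.968] y [-0.381  0.925 -0.   ]
[[255.57544625 124.99910766]
 [255.57235098 140.64519275]]
t 11.42 p [0.6431 0.2682 0.1828] F [ 0.2  0.1 -0.2] g 0.399 j [  35.   39.   21.   -3.  -86. -102.] z [-0.23  -0.095 -0.969] y [-0.38   0.925 -0.   ]
```

View pics/w10.png

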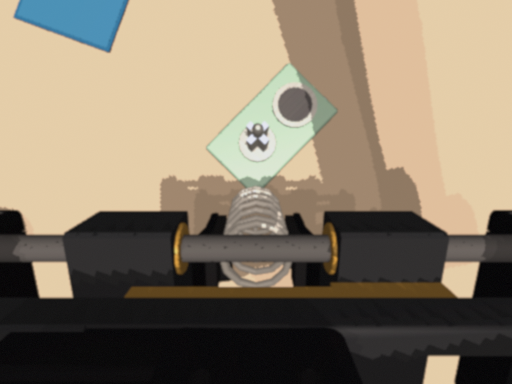

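View pics/w10c.png

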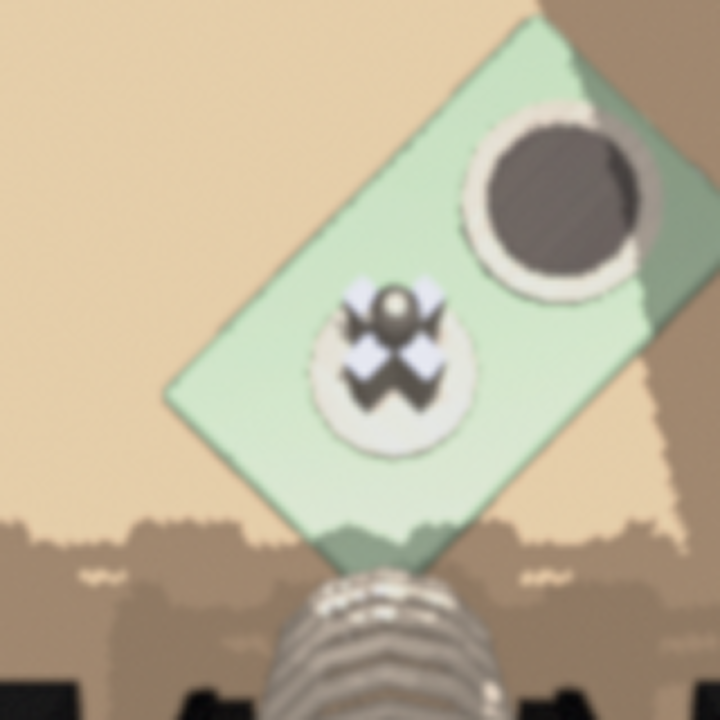

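The enlarged crop shows the chosen crusher. The nose tip is at about (257.8,127.4), the rib tops' centre at (257.2,132) and the seat centre at (256.9,143). The ribs form an X, so the tang (image-down) already lies in a gap. I take one more picture with the arm settled and refine.

```bash
python3 -m creep '[[0.2,0,0,0,0,0,0],[0.2,0,0,0,0,0,0]]';python3 - <<'E'
from h import *
st();P=cam("wrist");im=r.capture("wrist");np.save("P.npy",np.hstack([P[1],P[2][:,None]]))
cv2.imwrite("pics/w11c.png",cv2.resize(im[90:190,190:320],None,fx=6,fy=6,interpolation=2));cv2.imwrite("pics/w11.png",im)
st()
for uv,z in [((257.8,127.4),.1),((257.2,131.9),.077),((256.9,142.9),.022)]:print(ray("wrist",[uv],z,P))
E
```

```text
time_s: 11.58
tcp_pos: [0.6429, 0.2669, 0.1841]
ee_rot: [[-0.897, -0.379, -0.229], [-0.367, 0.925, -0.094], [0.248, -0.0, -0.969]]
wrist_force: [0.1, 0.2, -0.6]
gripper_width: 0.4
t 11.58 p [0.6429 0.2669 0.1841] F [ 0.1  0.2 -0.6] g 0.4 j [  35.   39.   21.   -3.  -86. -102.] z [-0.229 -0.094 -0.969] y [-0.379  0.925 -0.   ]
t 11.63 p [0.6429 0.267  0.1841] F [-0.1  0.7 -0.8] g 0.395 j [  35.   39.   21.   -3.  -86. -102.] z [-0.229 -0.094 -0.969] y [-0.379  0.925 -0.   ]
[[0.56863881 0.23896405 0.1       ]]
[[0.56812776 0.23835763 0.077     ]]
[[0.56952603 0.23892324 0.022     ]]
```

View pics/w11c.png

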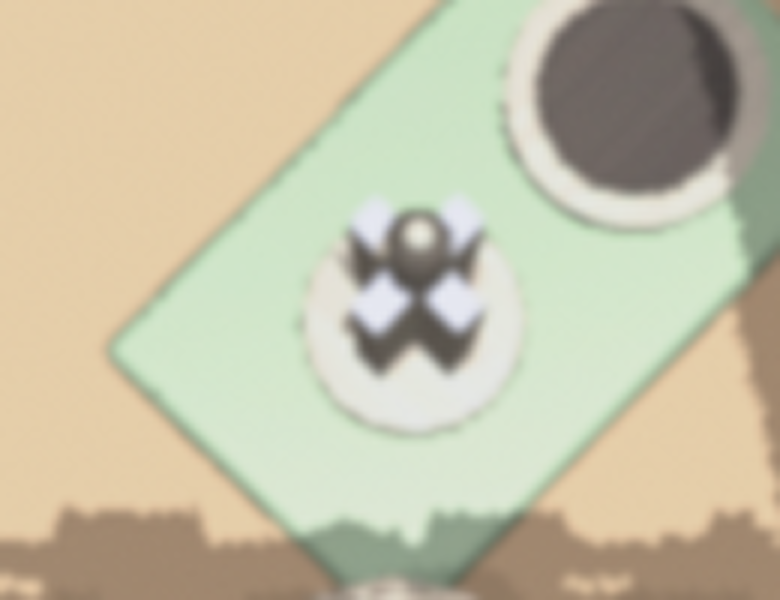

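```bash
python3 - <<'E'
from h import *
B=np.load("P.npy");P=(np.array(r.camera_model("wrist")["mtx"]),B[:,:3],B[:,3])
for uv,z in [((259.1,129.2),.1),((259.2,133.1),.077),((258.3,143.8),.022)]:print(ray("wrist",[uv],z,P))
im=cv2.imread("pics/w11.png")
X=np.array([.569,.240,0])
ex=np.array([np.cos(np.radians(-22.3)),np.sin(np.radians(-22.3)),0]);ey=np.array([-ex[1],ex[0],0])
b=cv2.resize(im[90:190,190:320],None,fx=6,fy=6,interpolation=2)
def dr(pts,col):
    q=(proj("wrist",pts,P)-[190,90]+.5)*6-.5;cv2.polylines(b,[np.round(q).astype(int)],True,col,1)
th=np.linspace(0,2*np.pi,40)
for R_,z in((.021,.022),(.005,.1),(.005,.077)):dr(X+np.c_[R_*np.cos(th),R_*np.sin(th),0*th+z],(0,0,255))
pl=[(12,3),(3,3),(3,12),(-3,12),(-3,3),(-12,3),(-12,-3),(-3,-3),(-3,-12),(3,-12),(3,-3),(12,-3)]
dr(np.array([X+a/1e3*ex+c/1e3*ey+[0,0,.077] for a,c in pl]),(255,0,0))
dr(np.array([X+a/1e3*ex+c/1e3*ey+[0,0,.015] for a,c in [(45,40),(-92,40),(-92,-40),(45,-40)]]),(255,0,255))
cv2.imwrite("pics/ov.png",b)
E
```

```text
[[0.56962145 0.2405459  0.1       ]]
[[0.56845026 0.24047659 0.077     ]]
[[0.56986053 0.24074115 0.022     ]]
```

View pics/ov.png

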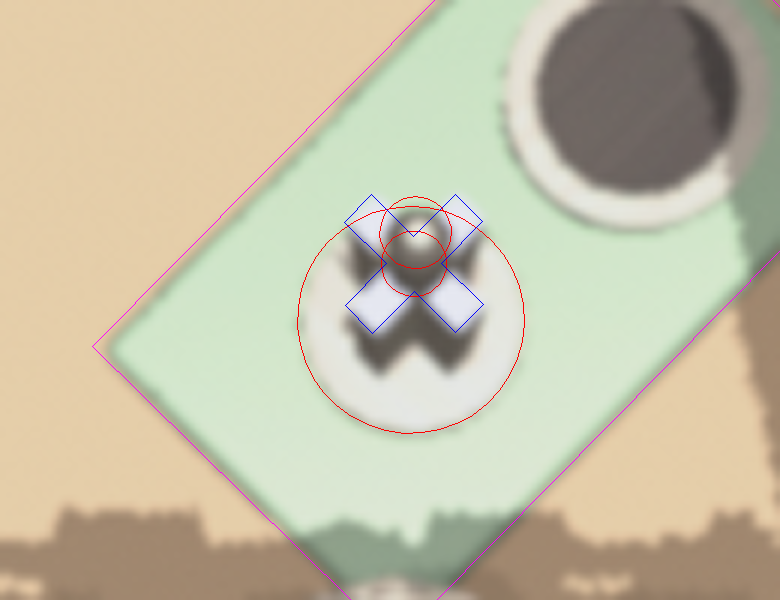

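The model overlay fits the picture: seat, ribs and plate within about 0.5 mm. The rod is at (0.569, 0.2403), yaw −22.3°. I move above it.

```bash
cat >> h.py <<'E'
T=np.array([.5698,.2406,.185]);Rv=down(22.4,0)
E
python3 - <<'E'
from h import *
plan(T,Rv)
E
```

```text
rows shift [0.2517 0.0109 0.0612] turn [ 0.0001 -0.0796 -0.0008] | mm [75.5  3.3 18.3] deg [  0.  -14.3  -0.1]
```

```bash
python3 -m creep '[[0.2,0.1,0.004,0.01,0,-0.08,-0.001],[0.2,0.2,0.009,0.05,0,-0.08,-0.001],[0.2,0.252,0.011,0.061,0,-0.08,-0.001],[0.2,0.252,0.011,0.061,0,-0.08,-0.001],[0.2,0.252,0.011,0.061,0,-0.08,-0.001]]';python3 -m creep '[[0.2,0,0,0,0,0,0],[0.2,0,0,0,0,0,0]]'; python3 - <<'E'
from h import *
st();plan(T,Rv)
E
```

```text
time_s: 12.05
tcp_pos: [0.5682, 0.2392, 0.1868]
ee_rot: [[-0.924, -0.382, 0.002], [-0.382, 0.924, 0.001], [-0.002, 0.0, -1.0]]
wrist_force: [0.5, -0.1, -0.0]
gripper_width: 0.396
time_s: 12.22
tcp_pos: [0.5693, 0.2394, 0.1881]
ee_rot: [[-0.924, -0.381, 0.004], [-0.381, 0.924, 0.003], [-0.005, 0.001, -1.0]]
wrist_force: [-0.3, 0.5, -1.1]
gripper_width: 0.401
t 12.22 p [0.5693 0.2394 0.1881] F [-0.3  0.5 -1.1] g 0.401 j [  38.   23.   -5.    0.  -61. -105.] z [ 0.004  0.003 -1.   ] y [-0.381  0.924  0.001]
rows shift [-0.003   0.0031  0.0105] turn [0.0003 0.0016 0.0001] | mm [-0.9  0.9  3.1] deg [0.1 0.3 0. ]
```

```bash
python3 -m creep '[[0.2,-0.003,0.003,0.05,0,0.002,0],[0.2,-0.003,0.003,0.1,0,0.002,0],[0.2,-0.003,0.003,0.105,0,0.002,0],[0.2,-0.003,0.003,0.105,0,0.002,0]]'; python3 - <<'E'
from h import *
im=r.capture("side");cv2.imwrite("pics/s4.png",cv2.resize(im[130:230,220:340],None,fx=6,fy=6,interpolation=2))
im=r.capture("wrist");cv2.imwrite("pics/w12.png",im)
st();plan([T[0],T[1],.14],Rv)
E
```

```text
time_s: 12.55
tcp_pos: [0.5698, 0.2404, 0.1544]
ee_rot: [[-0.925, -0.381, -0.005], [-0.381, 0.925, -0.002], [0.005, 0.0, -1.0]]
wrist_force: [-0.3, 1.1, -0.1]
gripper_width: 0.399
t 12.65 p [0.5706 0.2409 0.1564] F [ 0.2  0.1 -0.2] g 0.4 j [  38.   25.   -7.   -0.  -58. -105.] z [-0.001  0.    -1.   ] y [-0.381  0.924  0.001]
rows shift [0.0027 0.0001 0.0548] turn [ 0.0002 -0.0004  0.0001] | mm [ 0.8  0.  16.4] deg [ 0.  -0.1  0. ]
```

View pics/s4.png

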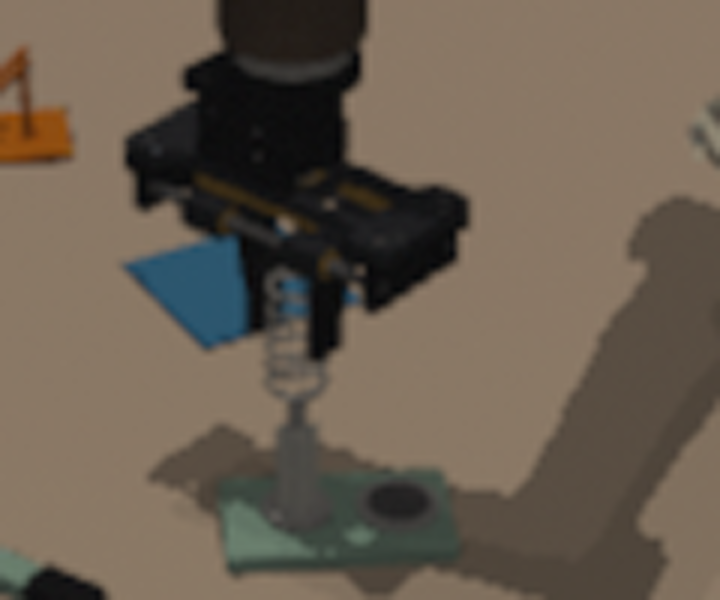

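View pics/w12.png

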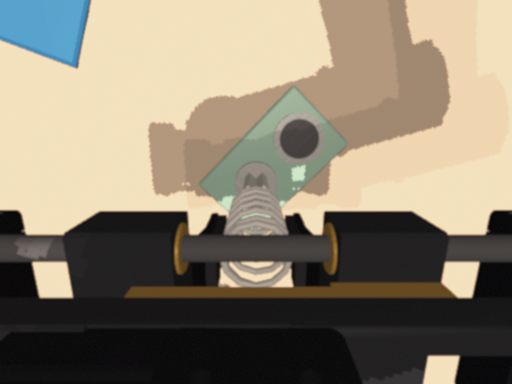

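The side view shows the spring directly over the nose. I descend along the nose, stopping just above the rib tops.

```bash
python3 -m creep '[[0.2,0.003,0,0.03,0,0,0],[0.2,0.003,0,0.055,0,0,0],[0.2,0.003,0,0.075,0,0,0],[0.2,0.003,0,0.085,0,0,0],[0.2,0.003,0,0.085,0,0,0]]'; python3 - <<'E'
from h import *
r.capture("wrist");st();plan([T[0],T[1],.120],Rv)
E
```

```text
time_s: 13.07
tcp_pos: [0.5692, 0.2402, 0.1297]
ee_rot: [[-0.924, -0.381, -0.003], [-0.381, 0.924, -0.001], [0.003, 0.0, -1.0]]
wrist_force: [1.3, -0.7, -1.8]
gripper_width: 0.395
t 13.12 p [0.5695 0.2404 0.1304] F [ 0.4 -0.4  0.1] g 0.4 j [  38.   27.   -9.   -0.  -55. -105.] z [-0.002 -0.001 -1.   ] y [-0.381  0.924  0.   ]
rows shift [-0.0012  0.0004  0.0347] turn [ 0.0001 -0.0007  0.0001] | mm [-0.4  0.1 10.4] deg [ 0.  -0.1  0. ]
```

Now slowly past the rib tops.

```bash
python3 -m creep '[[0.2,-0.001,0,0.008,0,0,0],[0.2,-0.001,0,0.015,0,0,0],[0.2,-0.001,0,0.022,0,0,0],[0.2,-0.001,0,0.03,0,0,0]]'; python3 - <<'E'
from h import *
st();plan([T[0],T[1],.110],Rv)
E
```

```text
time_s: 13.45
tcp_pos: [0.5699, 0.2405, 0.1214]
ee_rot: [[-0.924, -0.381, -0.002], [-0.381, 0.924, -0.0], [0.002, 0.0, -1.0]]
wrist_force: [0.4, -0.2, -0.5]
gripper_width: 0.396
t 13.45 p [0.5699 0.2405 0.1214] F [ 0.4 -0.2 -0.5] g 0.396 j [  38.   27.   -9.   -0.  -54. -105.] z [-0.002 -0.    -1.   ] y [-0.381  0.924  0.   ]
rows shift [0.0001 0.0003 0.0379] turn [ 0.0001 -0.0006  0.0001] | mm [ 0.   0.1 11.4] deg [ 0.  -0.1  0. ]
```

No force, and the spring's bottom is already below the rib tops. I continue.

```bash
python3 -m creep '[[0.2,0,0,0.015,0,0,0],[0.2,0,0,0.03,0,0,0],[0.2,0,0,0.045,0,0,0],[0.2,0,0,0.06,0,0,0],[0.2,0,0,0.075,0,0,0]]'; python3 - <<'E'
from h import *
st();plan([T[0],T[1],.08],Rv)
E
```

```text
time_s: 13.87
tcp_pos: [0.5697, 0.2405, 0.0982]
ee_rot: [[-0.924, -0.381, -0.002], [-0.381, 0.924, -0.001], [0.002, 0.0, -1.0]]
wrist_force: [-0.1, 0.3, -1.1]
gripper_width: 0.396
t 13.87 p [0.5697 0.2405 0.0982] F [-0.1  0.3 -1.1] g 0.396 j [  38.   29.  -11.   -0.  -51. -105.] z [-0.002 -0.001 -1.   ] y [-0.381  0.924  0.   ]
rows shift [-0.0004  0.0002  0.0608] turn [ 0.0001 -0.0007  0.0001] | mm [-0.1  0.1 18.2] deg [ 0.  -0.1  0. ]
```

```bash
python3 -m creep '[[0.2,0,0,0.02,0,0,0],[0.2,0,0,0.04,0,0,0],[0.2,0,0,0.055,0,0,0],[0.2,0,0,0.065,0,0,0],[0.2,0,0,0.07,0,0,0]]'; python3 - <<'E'
from h import *
st()
E
```

```text
time_s: 14.28
tcp_pos: [0.5695, 0.2403, 0.0765]
ee_rot: [[-0.924, -0.381, -0.003], [-0.381, 0.924, -0.001], [0.003, -0.0, -1.0]]
wrist_force: [-1.0, -0.1, -1.6]
gripper_width: 0.397
t 14.28 p [0.5695 0.2403 0.0765] F [-1.  -0.1 -1.6] g 0.397 j [  38.   30.  -12.   -0.  -48. -105.] z [-0.003 -0.001 -1.   ] y [-0.381  0.924 -0.   ]
```

Expected touch-down is at z ≈ 0.071; I go down in small steps.

```bash
python3 -m creep '[[0.2,0,0,0.005,0,0,0],[0.2,0,0,0.01,0,0,0],[0.2,0,0,0.014,0,0,0]]'; python3 -m creep '[[0.2,0,0,0.002,0,0,0],[0.2,0,0,0.004,0,0,0]]'
```

```text
time_s: 14.53
tcp_pos: [0.5695, 0.2404, 0.0723]
ee_rot: [[-0.924, -0.381, -0.003], [-0.381, 0.924, -0.001], [0.003, 0.0, -1.0]]
wrist_force: [-0.7, -0.3, -0.7]
gripper_width: 0.401
time_s: 14.7
tcp_pos: [0.5696, 0.2404, 0.0712]
ee_rot: [[-0.924, -0.381, -0.002], [-0.381, 0.924, -0.001], [0.003, 0.0, -1.0]]
wrist_force: [0.8, -0.4, -0.1]
gripper_width: 0.395
```

```bash
python3 -m creep '[[0.2,0,0,0.002,0,0,0],[0.2,0,0,0.003,0,0,0]]'; python3 -m creep '[[0.2,0,0,0,0,0,0]]'
```

```text
time_s: 14.87
tcp_pos: [0.5698, 0.2405, 0.0709]
ee_rot: [[-0.924, -0.382, -0.002], [-0.382, 0.924, -0.001], [0.002, -0.0, -1.0]]
wrist_force: [-0.2, -0.6, 3.2]
gripper_width: 0.397
time_s: 14.95
tcp_pos: [0.5698, 0.2405, 0.0711]
ee_rot: [[-0.924, -0.382, -0.002], [-0.382, 0.924, -0.001], [0.002, 0.0, -1.0]]
wrist_force: [-1.1, 0.5, -0.3]
gripper_width: 0.397
```

```bash
python3 -m creep '[[0.2,0,0,0.003,0,0,0],[0.2,0,0,0.004,0,0,0]]'; python3 - <<'E'
from h import *
st()
im=r.capture("side");cv2.imwrite("pics/s5.png",cv2.resize(im[140:230,230:320],None,fx=6,fy=6,interpolation=2))
E
```

```text
time_s: 15.12
tcp_pos: [0.5702, 0.2406, 0.0708]
ee_rot: [[-0.924, -0.382, -0.001], [-0.382, 0.924, -0.0], [0.001, -0.0, -1.0]]
wrist_force: [-1.6, -1.3, 5.0]
gripper_width: 0.395
t 15.12 p [0.5702 0.2406 0.0708] F [-1.6 -1.3  5. ] g 0.395 j [  38.   31.  -12.   -0.  -47. -105.] z [-0.001 -0.    -1.   ] y [-0.382  0.924 -0.   ]
```

View pics/s5.png

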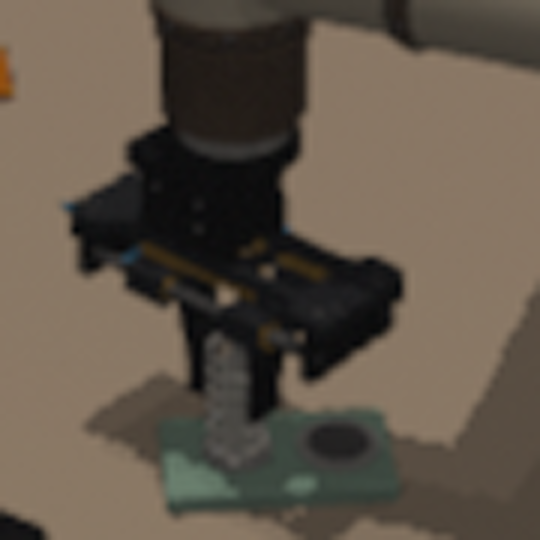

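The spring sits on the round seat with a 5 N contact at the expected height. I ease off, open and retreat upward.

```bash
python3 -m creep '[[0.2,0,0,-0.001,0,0,0],[0.6,0,0,-0.001,0,0,0],[0.8,0,0,-0.001,0,0,0],[1,0,0,-0.001,0,0,0],[1,0,0,-0.001,0,0,0]]';python3 -m creep '[[1,0,0,0,0,0,0],[1,0,0,0,0,0,0],[1,0,0,0,0,0,0],[1,0,0,0,0,0,0],[1,0,0,0,0,0,0]]';python3 -m creep '[[1,0,0,-0.05,0,0,0],[1,0,0,-0.12,0,0,0],[1,0,0,-0.25,0,0,0],[1,0,0,-0.38,0,0,0],[1,0,0,-0.45,0,0,0]]'; python3 - <<'E'
from h import *
st();plan(look(np.array([.5695,.2405,.09]),(256,150),.26,down(22.4,-14.4)),down(22.4,-14.4))
E
```

```text
time_s: 15.58
tcp_pos: [0.5701, 0.2406, 0.0709]
ee_rot: [[-0.924, -0.382, -0.001], [-0.382, 0.924, -0.0], [0.001, -0.0, -1.0]]
wrist_force: [-0.1, -0.9, 0.7]
gripper_width: 0.615
time_s: 16.0
tcp_pos: [0.5701, 0.2406, 0.0708]
ee_rot: [[-0.924, -0.382, -0.001], [-0.382, 0.924, -0.0], [0.001, -0.0, -1.0]]
wrist_force: [-0.1, -0.4, -0.0]
gripper_width: 0.966
time_s: 16.42
tcp_pos: [0.5719, 0.2414, 0.211]
ee_rot: [[-0.924, -0.383, 0.006], [-0.383, 0.924, 0.002], [-0.006, 0.0, -1.0]]
wrist_force: [1.7, 0.5, 1.1]
gripper_width: 0.996
t 16.42 p [0.5719 0.2414 0.211 ] F [1.7 0.5 1.1] g 0.996 j [  38.   23.   -3.    0.  -64. -105.] z [ 0.006  0.002 -1.   ] y [-0.383  0.924  0.   ]
rows shift [-0.2016 -0.0029  0.0599] turn [-0.      0.0819  0.0006] | mm [-60.5  -0.9  18. ] deg [-0.  14.7  0.1]
```

```bash
python3 -m creep '[[1,-0.2,0,0,0,0.08,0],[1,-0.2,0,0,0,0.08,0],[1,-0.2,0,0,0,0.08,0],[1,-0.2,0,0,0,0.08,0],[1,-0.2,0,0,0,0.08,0]]';python3 -m creep '[[1,0,0,0,0,0,0],[1,0,0,0,0,0,0],[1,0,0,0,0,0,0]]'; python3 - <<'E'
from h import *
P=cam("wrist");st()
X=np.array([.5695,.2405,0]);im=r.capture("wrist");u=proj("wrist",X+[0,0,.092],P)[0].astype(int);print(u)
b=im.copy();th=np.linspace(0,6.28,60)
for R_,z,c in((.01825,.092,(0,0,255)),(.021,.022,(255,0,0)),(.005,.1,(0,255,0))):
    q=proj("wrist",X+np.c_[R_*np.cos(th),R_*np.sin(th),0*th+z],P);cv2.polylines(b,[np.round(q*1).astype(int)],True,c,1)
s=np.s_[max(u[1]-50,0):u[1]+50,u[0]-50:u[0]+50]
cv2.imwrite("pics/f1.png",cv2.resize(np.hstack([im[s],b[s]]),None,fx=4,fy=4,interpolation=2))
a=r.capture("side");t=r.capture("top")
cv2.imwrite("pics/f2.png",cv2.resize(a[110:290,130:400],None,fx=2.9,fy=2.9,interpolation=2));cv2.imwrite("pics/f3.png",t)
cv2.imwrite("pics/f4.png",cv2.resize(a[180:230,245:305],None,fx=10,fy=10,interpolation=2))
print(proj("side",[X+[0,0,.1],X+[0,0,.092],X+[0,0,.022]]))
E
```

```text
time_s: 16.83
tcp_pos: [0.6275, 0.2643, 0.2095]
ee_rot: [[-0.896, -0.382, -0.226], [-0.371, 0.924, -0.094], [0.245, -0.0, -0.97]]
wrist_force: [-0.1, 0.0, -0.1]
gripper_width: 0.999
time_s: 17.08
tcp_pos: [0.6267, 0.264, 0.211]
ee_rot: [[-0.896, -0.383, -0.225], [-0.371, 0.924, -0.093], [0.243, -0.0, -0.97]]
wrist_force: [0.5, -0.1, 0.2]
gripper_width: 0.997
t 17.08 p [0.6267 0.264  0.211 ] F [ 0.5 -0.1  0.2] g 0.997 j [  35.   36.   20.   -3.  -87. -102.] z [-0.225 -0.093 -0.97 ] y [-0.383  0.924 -0.   ]
[255 152]
[[268.67677304 195.94917825]
 [268.68086911 197.86471975]
 [268.71578397 214.1927677 ]]
```

View pics/f1.png

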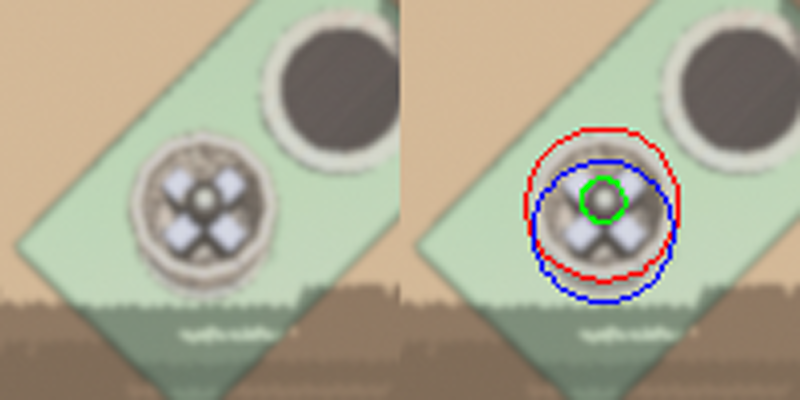

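View pics/f2.png

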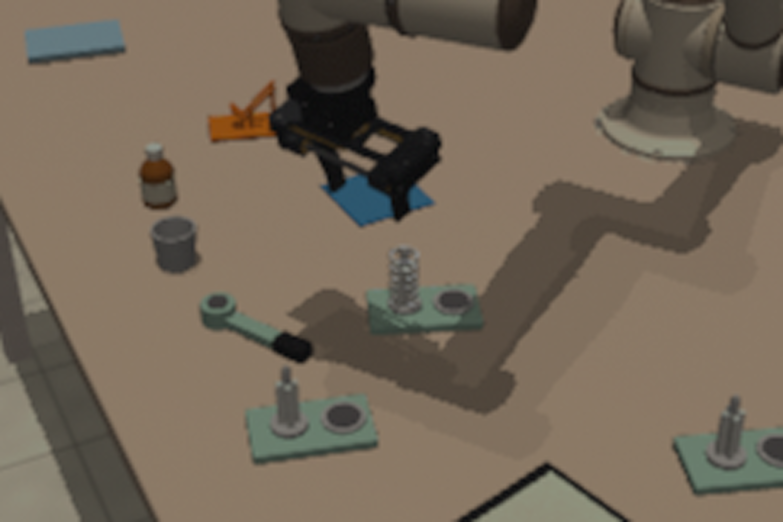

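View pics/f4.png

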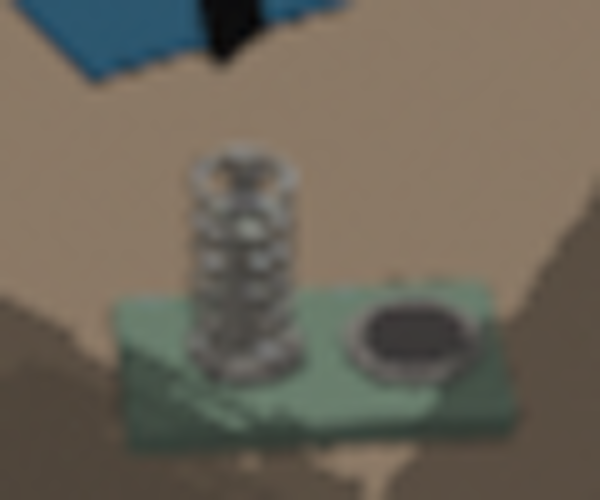

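The spring is coaxial with the rod and flush on the seat, with the nose just proud of its top ring. Bottle, cup and press arm have not moved, and the gripper is clear. I hand in.

```bash
python3 - <<'E'
from h import *
st();r.finish_job()
E
```

```text
t 17.23 p [0.6271 0.2642 0.2107] F [-0.  -0.7  0.2] g 1.004 j [  35.   36.   20.   -3.  -87. -102.] z [-0.225 -0.093 -0.97 ] y [-0.383  0.924 -0.   ]
the job is handed in; nothing more can be done
```

The spring is fully home on the seat of the crusher nearest the base, tang end down, and the job was handed in at about 17.2 s of the 64 s allowed.

**What I did:** I took the spring from the cradle, stood it on the blue mat tang end down and let go. I then took it again from above and lowered it over the rod with the tang already lined up with a gap between the ribs. It never snagged, so no twisting was needed. Contact was about 10 N on the mat and 5 N on the seat. I then opened the gripper and backed away.

**Last checks:**
- **Seating:** Touch-down came at TCP z = 0.071 m, where full seating was expected. The wrist and side views show the spring centred on the rod and flush on the seat.
- **Surroundings:** Bottle, cup and press arm look unmoved in the last side view, by eye only. The gripper was open and clear.
- **Disagreement at the end:** The spring's top ring measured about 3% smaller in the last wrist picture than my model predicted, which I put down to edge blur.
- **Disagreement on the mat:** The first mat picture looked about 4.5 mm off because the arm was still settling, so I measured again at rest before regrasping.

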